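# Open an air distribution box: clear, unclip and lean its lid, strip the dust caps

### The arm

A 7-joint arm with a two-finger parallel gripper is mounted at the origin on a cart in front of the work surface, level with it; the furniture and walls round the work are solid. World frame = base frame: x ahead of the robot, y to its left, z up, the work surface at z = 0. Lengths are in m, angles in degrees, forces in N, time in s.
With the tool pointing down it reaches from about 0.425 to 0.875 m from the base axis. Payload 4.7 kg.
Tool frame: the origin (TCP) lies at the very end of the fingers, on their centre line; the grasp point (between the pads) lies 19 mm behind it; z points along the fingers, y is the line along which they close (so a half turn about z gives the same grasp; the last joint's range is limited). The gripper opens to 87 mm and grips with 3 to 60 N. Pads are 19 mm wide; open, the fingers measure 117 mm over their backs; the gripper's body (75 mm by 190 mm) begins 51 mm behind the grasp point.
Start: joints at [-65.197, 18.392, -4.016, 83.108, 1.295, 78.541, -3.26], TCP at [0.264, 0.594, 0.223] pointing down, gripper open.
Joint ranges: [-163.93, 163.93], [-17.29, 119.83], [-79.2, 71.16], [3.27, 140.29], [-89.18, 269.18], [5.43, 117.66], [-154.24, 154.24]. Speed limits (degrees/s): [147.25, 147.25, 180, 180, 180, 180, 180].

### API

Orientations are given as [roll, pitch, yaw] about the fixed x, y, z axes, in that order (R = Rz(yaw) Ry(pitch) Rx(roll)).
In Python, from cell import get_obs, read_camera, sign_off, silhouettes gives the robot as it stands.
- The arm moves only by the tool play_rows, never from a script. Its argument "steps" is a list that holds one entry, the list of rows, each a list of 7 numbers: the shift along the tool's x, y, z in m, then the turn, a rotation vector about the tool's x, y, z in rad, then the finger opening in m, from 0 to 0.087. A call has 1 to 12 rows; each row shifts and turns the commanded pose from where the row before left it, along the tool's axes as they then stand; what a row does not reach is not made up. A row lasts 1/10 s, in which the tool goes at most 50 mm and 8.59 degrees, less where a joint would pass 70% of its speed; a pose out of reach is approached as far as the arm can. A call is refused whole if a number of a shift passes 0.05 or a number of a turn 0.15, either way. A call with a gripper value outside its range is refused whole. The fingers move at their own pace and stop on an object; "force" is the grip in N (left out, the last holds). Time passes only in rows, so rows that do not move let the fingers close. It gives the time, the measured TCP pose, the force, the opening and the grip force at its end, in the units of the state.
- get_obs(): the state, without advancing time (a new reading comes with each control period).
- read_camera(name): name is "scene" or "top"; returns a dict with "frame" (480x640x3 uint8, red, green, blue), "intrinsics" (3x3 intrinsics, pixels), "view" (4x4, takes a point from world to camera coordinates). Camera axes: x right, y up, looking along -z (the intrinsics and any distortion apply to the point x, -y, -z); pixel columns grow to the right and rows downward; lengths in m; the calibration is good to about 2 mm. A picture is of the moment at which its call begins. There is no depth.
- sign_off(): hands the job in; it is judged then, once.
Trained networks look in the newest picture that a camera, given by its name, has taken for a name from the list of things; names that differ only in an ending like _2 or _b are one class to them, and where a whole thing is asked for, a point or a joint stands for the part that bears it (a point fixed in the world has none). Each returns a list of dicts, best first, with "p" (0 to 1); they miss things now and then, are a little off and sometimes report something else, mostly with a low value. They report only what shows in the picture. A call takes as long as a camera call. They do not tell look-alikes from the thing itself.
- silhouettes(camera, name): "pixels" (480x640 bool, what is visible of it) and "extent" ([left, top, right, bottom] in pixels, round what is visible of it).
The state is a dict: "time_s": time; "qpos": joint angles; "joint_velocities": joint speeds; "effort": joint torques, N m; "tool_pos": TCP position; "tool_rot": TCP orientation; "force": force on the tool from outside, world axes, zero at the start; "wrist_torque": the same for the moment, N m; "grip_width": finger opening in m; "grasp_force": force on a finger pad.
Only numpy, scipy, OpenCV 4.12 (cv2) and the standard library are available. Lean on these libraries where they do the work, as an engineer would, in place of code of your own. Each camera call takes 0.05 s, during which the arm holds its last target. There are 200 camera calls.

### The job

Get the air distribution box ready for its hoses: first set the roll of tape that was left on its lid down flat on the bench, then squeeze the lid's two orange finger tabs together, lift the lid off and lean it at a slant, centred, against the front of the iron angle plate, tabs facing out and one short edge standing on the bench, so that the seal on its underside does not lie on the bench. Pull every red dust cap that is fitted off the brass couplings inside the box and put them all in the blue bin. Leave the spanner, piston, end cap and grease pot where they are.

Things in the scene. Friction and masses are not known exactly. Their poses are not given: they have to be found in the camera images.
- air_box: grey cast enclosure, fixed, 222 mm long (its x), 122 mm wide (its y), rim 66 mm high; small fittings stand 20 mm out of its -y side, cable glands 22 mm out of its +x end. Origin at the centre of its underside, z up. Inside it is open 198x110 mm at the top. The lid lies in the rim and covers everything until it is taken off.
- deck (a point): middle of the aluminium deck inside the box, 20 mm above the bench. Four brass stubs, 16 mm across and 11 mm high, stand on it in a row along the box's x, at -67.5, -22.5, 22.5 and 67.5 mm from this point; fitted caps sit over them with their skirts on the deck, tops 51 mm above the bench.
- lid: flat pale plastic lid, 206 (its x) x 106 (its y) x 5 mm, grippy black rubber edge, about 0.24 kg. Origin at the centre of its flat underside, z axis out of its tab side. At the start it lies in the box's rim, axes along the box's, underside 62 mm above the bench. Two bolts, 5 mm below the underside at mid-length and 60 mm out each side, hold it under the rim while the tabs are out.
- lid_grip (a point): point midway between the two upright orange tabs, 24 mm above the lid's underside. Tabs: 38 mm long along x, from the lid's top face to 31 mm above its underside, outer faces at y = +30 and -30 mm. Pinch them along y: each slides in 7 mm on a spring (2 N to start, 5 N fully in); both must go in 5 mm or more for the lid to lift. Between them a bridge 24 mm wide, 17 mm above the underside.
- tab_left (a joint): how far the +y tab is pressed in, 0 (out, latched) to 0.007 m (fully in)
- tab_right (a joint): how far the -y tab is pressed in, 0 (out, latched) to 0.007 m (fully in)
- lid_near_edge (a point): middle of the lid's short edge at x = -103 mm, on its underside
- lid_far_edge (a point): middle of the lid's short edge at x = +103 mm, on its underside
- angle_plate: dark cast-iron angle plate with a bright machined front face, 120 mm wide (its y) and 120 mm high, fixed; the upright is 14 mm thick, foot and gussets run 90 mm back. Origin at the foot of the front face, midway across; x axis points backward out of the front face into the plate (the front face looks along -x), z up.
- tape: roll of black tape, 58 mm across outside, 19 mm high, 50 g. Origin at the centre of its lower face, z along its axis. At the start it lies flat on the lid, near the lid's -x end, its lower face 67 mm above the bench. The bench on the robot's side of the box and the angle plate is empty there, apart from the bin.
- cap_bin: open blue bin, 110 (its x) x 150 (its y) x 45 mm outside (116x158 over its rim and ribs), walls and floor 3 mm, loose, 0.25 kg. Origin at the centre of its underside, z up.
- cap_1: red ribbed dust cap, 31 mm high, 20 g. Origin at the centre of its open lower end, z axis to its closed top. Lower 13 mm: hollow skirt 30 mm across, snapped over a stub; upper 18 mm: solid grip 26 mm across. Pulls straight off along its axis at about 5 N (sprung balls let go within 8 mm; clear after 12 mm). Not every start has all four; an absent one has no pose.
- cap_2: red ribbed dust cap, 31 mm high, 20 g. Origin at the centre of its open lower end, z axis to its closed top. Lower 13 mm: hollow skirt 30 mm across, snapped over a stub; upper 18 mm: solid grip 26 mm across. Pulls straight off along its axis at about 5 N (sprung balls let go within 8 mm; clear after 12 mm). Not every start has all four; an absent one has no pose.
- cap_3: red ribbed dust cap, 31 mm high, 20 g. Origin at the centre of its open lower end, z axis to its closed top. Lower 13 mm: hollow skirt 30 mm across, snapped over a stub; upper 18 mm: solid grip 26 mm across. Pulls straight off along its axis at about 5 N (sprung balls let go within 8 mm; clear after 12 mm). Not every start has all four; an absent one has no pose.
- cap_4: red ribbed dust cap, 31 mm high, 20 g. Origin at the centre of its open lower end, z axis to its closed top. Lower 13 mm: hollow skirt 30 mm across, snapped over a stub; upper 18 mm: solid grip 26 mm across. Pulls straight off along its axis at about 5 N (sprung balls let go within 8 mm; clear after 12 mm). Not every start has all four; an absent one has no pose.
- cap_1_mid (a point): point on the axis of cap_1, 16 mm above its open end
- cap_2_mid (a point): point on the axis of cap_2, 16 mm above its open end
- cap_3_mid (a point): point on the axis of cap_3, 16 mm above its open end
- cap_4_mid (a point): point on the axis of cap_4, 16 mm above its open end
- spanner: bystander: an open-end spanner, 191 mm long (its y), 6 mm thick, loose. Origin at the centre of its underside
- piston: bystander: a round piston with a black seal, 40 mm across, 14 mm high, loose. Origin at the centre of its underside
- end_cap: bystander: a square machined aluminium end cap, 56x56x18 mm, loose. Origin at the centre of its underside
- grease_pot: bystander: a white grease pot with a red screw lid, 69 mm across, 54 mm high, loose. Origin at the centre of its underside
Mind the look-alikes: they are no part of the job. Leave any white look-alike of the tape alone.

How it is judged:
By the outcome, as a careful person would: the job done as asked, in the order asked, and still so for the second after the job is handed in, with the robot touching nothing.
Of cap_1, cap_2, cap_3, cap_4 only 2 to 4 are there at a start; the rules pass over those that are not, and their reading is None.
At some moment in a run one of cap_bin may be knocked a few centimetres aside while the robot is not near it.
Once in a run the grip may slacken for a moment while it holds something.
It also fails if it takes over 210 s, if anything falls off the work surface, if the arm or the gripper's body presses on something with over 40 N, if the wrist force passes 120 N, or if a joint passes its speed limit or range.

## Working session

There is one attempt and no reset: what is moved stays moved. The work goes in short steps, Python scripts to look and compute and a tool call to move; the robot and the scene stay as the last step left them, time stands still between calls to the robot, and variables do not carry over. Pictures are saved under pics/ and viewed, at most 14 in all, crops included, and the job is handed in when it is done.

Besides the shell and the picture viewer there is one more tool, called after "Emit:" as name(argument=value, ...) on one line, values as JSON. play_rows: Moves the arm, as the interface text tells. Its arguments: {"type":"object","properties":{"steps":{"type":"array","items":{"type":"array","items":{"type":"array","items":{"type":"number"}}}},"force":{"type":"number"}},"required":["steps"]}

```bash
ls; mkdir -p pics; python3 - <<'E'
from cell import *
import cv2,numpy as np
for c in ("scene","top"):
    r=read_camera(c); cv2.imwrite(f"pics/{c}0.png",r["frame"][:,:,::-1]); print(c,r["intrinsics"],np.round(r["view"],4).tolist(),[k for k in r])
    for n in ("air_box","lid","angle_plate","tape","cap_bin","lid_grip"):
        print(n,[(round(d["p"],2),d["extent"]) for d in silhouettes(c,n)[:3]])
print(get_obs())
E
```

```text
pics
scene [[478.72397341   0.         307.27012392]
 [  0.         478.72397341 234.5072571 ]
 [  0.           0.           1.        ]] [[0.6905, -0.7231, -0.0154, -0.3991], [0.4973, 0.4592, 0.7361, -0.3047], [-0.5252, -0.5159, 0.6767, -1.0283], [0.0, 0.0, 0.0, 1.0]] ['frame', 'intrinsics', 'view']
air_box [(0.64, [279.7, 233.4, 381.1, 329.4])]
lid [(0.97, [287.6, 234.2, 370.7, 303.0])]
angle_plate [(0.83, [420.3, 272.8, 486.0, 339.7])]
tape [(0.88, [306.7, 266.0, 327.2, 292.7]), (0.68, [378.6, 398.9, 409.3, 432.3])]
cap_bin [(0.78, [224.2, 232.1, 294.0, 288.9])]
lid_grip [(0.78, [289.5, 235.6, 369.5, 305.5]), (0.27, [344.4, 219.7, 365.4, 236.7])]
top [[470.41251315   0.         322.58331514]
 [  0.         470.41251315 239.44885186]
 [  0.           0.           1.        ]] [[-0.0073, -0.9999, -0.0132, -0.0533], [0.9837, -0.0095, 0.1795, -0.5522], [-0.1796, -0.0117, 0.9837, -1.3409], [0.0, 0.0, 0.0, 1.0]] ['frame', 'intrinsics', 'view']
air_box []
lid [(0.91, [330.2, 219.1, 377.9, 294.4])]
angle_plate [(0.62, [424.2, 202.3, 469.2, 236.1])]
tape [(0.56, [334.1, 217.5, 374.9, 293.7
[... 183 characters left out ...]
: 0.7, 'qpos': array([-65.1982114 ,  18.38907565,  -4.01794238,  83.1069119 ,
         1.29482909,  78.54204087,  -3.25926927]), 'joint_velocities': array([-0.02699442, -0.00296435, -0.00259104, -0.03645887, -0.02766858,
       -0.03138939,  0.04559709]), 'effort': array([-6.33565032e-04, -4.90945745e+01, -4.03574780e-01, -3.12710273e+01,
       -6.39275531e-02,  3.33416427e-02,  5.55223835e-06]), 'tool_pos': array([0.2643314 , 0.5938469 , 0.22262469]), 'tool_rot': array([1.79992896e+02, 2.05339040e-03, 1.56009438e+02]), 'force': array([-0.15557967, -0.1304068 ,  0.20014672]), 'wrist_torque': array([-0.03659217,  0.01460773, -0.02596604]), 'grasp_force': 0.0, 'grip_width': 0.086955375612257}
```

```bash
python3 - <<'E'
import cv2
a=cv2.imread("pics/top0.png")[170:350,240:500]; cv2.imwrite("pics/top0c.png",cv2.resize(a,None,fx=3,fy=3,interpolation=cv2.INTER_CUBIC))
a=cv2.imread("pics/scene0.png")[200:450,200:520]; cv2.imwrite("pics/scene0c.png",cv2.resize(a,None,fx=2.4,fy=2.4,interpolation=cv2.INTER_CUBIC))
E
```

```text
(no output)
```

View pics/top0c.png

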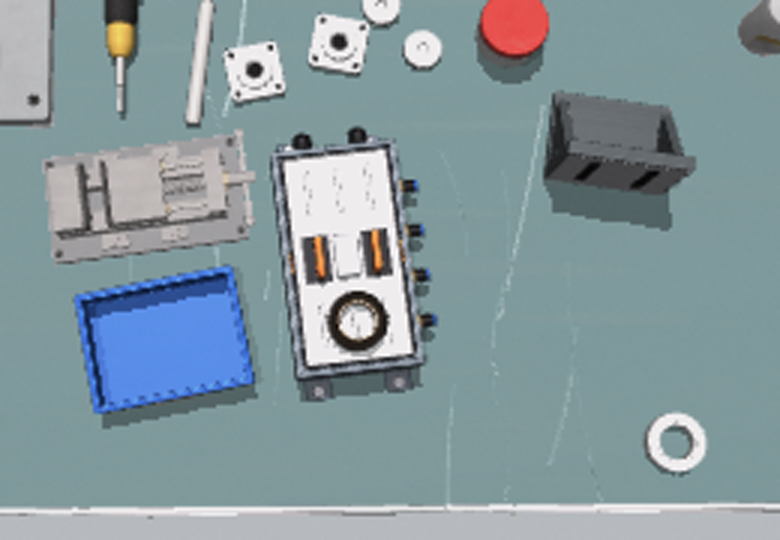

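View pics/scene0c.png

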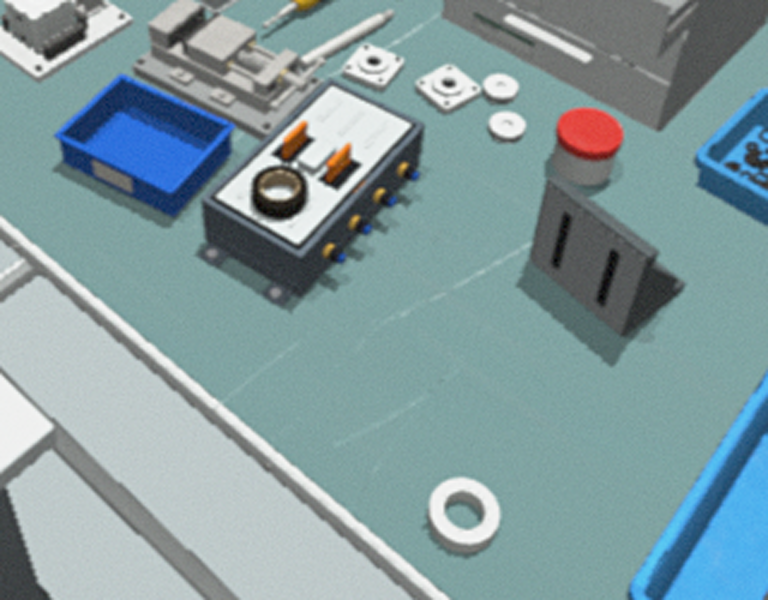

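Top crop: the black tape ring lies on the lid at pixel (359,277). The white look-alike is at (465,317) on the bench and I'll leave it alone. The one meant is the black ring, both by colour and because it sits on the lid. The bin is at (295,283), and the angle plate's front face is at about (446,228), facing the robot. Next I'll fit the poses.

```bash
cat > h.py <<'E'
from cell import *
import cv2,numpy as np
from scipy.optimize import least_squares
def cam(c):
    r=read_camera(c); return r["frame"][:,:,::-1].copy(),r["intrinsics"],np.array(r["view"])
def proj(P,K,V):
    p=np.atleast_2d(P)@V[:3,:3].T+V[:3,3]; return np.c_[K[0,2]-K[0,0]*p[:,0]/p[:,2],K[1,2]+K[1,1]*p[:,1]/p[:,2]]
def ray(uv,z,K,V):
    uv=np.atleast_2d(uv).astype(float); d=np.c_[(uv[:,0]-K[0,2])/K[0,0],-(uv[:,1]-K[1,2])/K[1,1],-np.ones(len(uv))]@V[:3,:3]
    C=-V[:3,:3].T@V[:3,3]; return C+d*((z-C[2])/d[:,2])[:,None]
def fit(obs,x0,calib):  # obs: list of (cam, model xyz, uv); pose x,y,yaw
    def f(q):
        c,s=np.cos(q[2]),np.sin(q[2]); R=np.array([[c,-s,0],[s,c,0],[0,0,1]])
        return np.ravel([proj(R@np.array(m)+[q[0],q[1],0],*calib[k])[0]-uv for k,m,uv in obs])
    r=least_squares(f,x0,loss="soft_l1"); return r.x,r.fun.reshape(-1,2)
E
python3 - <<'E'
from h import *
cal={}
for c in("top","scene"):
    im,K,V=cam(c); cal[c]=(K,V)
T=lambda u,v:np.array([240+u/3,170+v/3]); S=lambda u,v:np.array([200+u/2.4,200+v/2.4])
a=.103;b=.053
lid=[("top",(a,b,.067),T(284,155)),("top",(a,-b,.067),T(388,147)),("top",(-a,-b,.067),T(413,358)),("top",(-a,b,.067),T(307,367)),
("scene",(a,b,.067),S(332,83)),("scene",(a,-b,.067),S(418,127)),("scene",(-a,-b,.067),S(300,243)),("scene",(-a,b,.067),S(217,195))]
q,r=fit(lid,[.55,-.1,.1],cal);print("lid",q,np.degrees(q[2]));print(r.round(1).tolist())
p=[("top",(0,.06,0),T(545,180)),("top",(0,-.06,0),T(668,195)),("top",(0,-.06,.12),T(693,160)),
("scene",(0,.06,.12),S(550,180)),("scene",(0,-.06,.12),S(655,255)),("scene",(0,-.06,0),S(622,333)),("scene",(0,.06,0),S(533,255))]
q,r=fit(p,[.6,-.3,0],cal);print("plate",q,np.degrees(q[2]));print(r.round(1).tolist())
bx=[("top",(.058,.079,.045),T(75,296)),("top",(.058,-.079,.045),T(232,267)),("top",(-.058,-.079,.045),T(254,380)),("top",(-.058,.079,.045),T(98,411)),
("scene",(.058,.079,.045),S(123,77)),("scene",(.058,-.079,.045),S(234,130)),("scene",(-.058,-.079,.045),S(174,190)),("scene",(-.058,.079,.045),S(57,135))]
q,r=fit(bx,[.5,.1,0],cal);print("bin",q,np.degrees(q[2]));print(r.round(1).tolist())
print("tape top", ray(T(358,320),.086,*cal["top"]), "scene",ray(S(279,187),.086,*cal["scene"]))
print("tape2", ray(T(676,442),.019,*cal["top"])); print("edge",ray(T(400,505),0,*cal["top"]),ray(T(330,375),.0,*cal["top"]),"pot",ray(T(515,25),.054,*cal["top"]))
d=silhouettes("top","tape")
for e in d: print(e["p"],e["extent"],ray([(e["extent"][0]+e["extent"][2])/2,(e["extent"][1]+e["extent"][3])/2],.078,*cal["top"]))
E
```

```text
lid [ 0.5031162  -0.15637581  0.0947274 ] 5.427480156372406
[[-0.1, 0.2], [1.1, -0.8], [1.5, -1.3], [-0.1, -0.4], [0.5, -0.1], [-0.8, -1.2], [-0.8, 1.4], [-2.2, 0.1]]
plate [ 0.58634692 -0.42181506 -0.14646217] -8.391664311925455
[[0.2, -2.5], [-1.6, -2.3], [1.9, 1.1], [-0.5, -1.7], [-0.4, -0.0], [1.7, 1.1], [-1.1, 1.0]]
bin [0.42594698 0.02160554 0.18766267] 10.752279155976629
[[0.6, -0.4], [1.0, -1.2], [1.4, 0.0], [-0.2, 0.3], [-1.4, -1.9], [0.7, -2.3], [-0.8, 1.2], [-1.8, -0.4]]
tape top [[ 0.43685735 -0.16179818  0.086     ]] scene [[ 0.43597321 -0.16624749  0.086     ]]
tape2 [[ 0.32192567 -0.47307618  0.019     ]]
edge [[ 0.26320822 -0.20477458  0.        ]] [[ 0.39077543 -0.13834046  0.        ]] pot [[ 0.73529271 -0.32758922  0.054     ]]
0.61 [349.4, 266.7, 370.4, 285.4] [[ 0.43941523 -0.16397538  0.078     ]]
0.6 [453.4, 310.3, 473.6, 327.8] [[ 0.31638764 -0.45085243  0.078     ]]
```

Emit:
play_rows(steps=[[[0, 0, 0, 0, 0, 0.146, 0.087], [0, 0, 0, 0, 0, 0.146, 0.087], [0, 0, 0, 0, 0, 0.146, 0.087], [0, 0, 0, 0, 0, 0.146, 0.087], [0, 0, 0, 0, 0, 0.146, 0.087], [0, 0, 0, 0, 0, 0.146, 0.087], [0, 0, 0, 0, 0, 0.146, 0.087], [0, 0, 0, 0, 0, 0.146, 0.087], [0, 0, 0, 0, 0, 0.146, 0.087]]])

```text
time_s: 1.75
tool_pos: [0.2643, 0.5938, 0.2226]
tool_rot: [180.0, -0.0, 80.4]
force: [0.2, 0.7, 0.5]
grip_width: 0.0868
grasp_force: 0.0
```

Emit:
play_rows(steps=[[[-0.038, 0.0236, 0, 0, 0, 0, 0.087], [-0.038, 0.0236, 0, 0, 0, 0, 0.087], [-0.038, 0.0236, 0, 0, 0, 0, 0.087], [-0.038, 0.0236, 0, 0, 0, 0, 0.087], [-0.038, 0.0236, 0, 0, 0, 0, 0.087], [-0.038, 0.0236, 0, 0, 0, 0, 0.087], [-0.038, 0.0236, 0, 0, 0, 0, 0.087], [-0.038, 0.0236, 0, 0, 0, 0, 0.087], [-0.038, 0.0236, 0, 0, 0, 0, 0.087], [-0.038, 0.0236, 0, 0, 0, 0, 0.087], [-0.038, 0.0236, 0, 0, 0, 0, 0.087], [-0.038, 0.0236, 0, 0, 0, 0, 0.087]]])

```text
time_s: 2.95
tool_pos: [0.4708, 0.0964, 0.223]
tool_rot: [180.0, -0.1, 80.7]
force: [0.4, 0.3, -0.2]
grip_width: 0.0871
grasp_force: 0.0
```

Emit:
play_rows(steps=[[[-0.0443, 0.0019, 0, 0, 0, 0, 0.087], [-0.0443, 0.0019, 0, 0, 0, 0, 0.087], [-0.0443, 0.0019, 0, 0, 0, 0, 0.087], [-0.0443, 0.0019, 0, 0, 0, 0, 0.087], [-0.0443, 0.0019, 0, 0, 0, 0, 0.087], [-0.0443, 0.0019, 0, 0, 0, 0, 0.087], [0, 0, 0, 0, 0, 0.146, 0.087], [0, 0, 0, 0, 0, 0.146, 0.087], [0, 0, 0, 0, 0, 0.146, 0.087], [0, 0, 0, 0, 0, 0.146, 0.087], [0, 0, 0, 0, 0, 0.146, 0.087], [0, 0, 0, 0, 0, 0.146, 0.087]]])

```text
time_s: 4.15
tool_pos: [0.4387, -0.1661, 0.2227]
tool_rot: [180.0, -0.0, 30.2]
force: [0.8, 0.2, -0.7]
grip_width: 0.0868
grasp_force: 0.0
```

Emit:
play_rows(steps=[[[0, 0, 0, 0, 0, 0.146, 0.087], [0, 0, 0, 0, 0, 0.146, 0.087], [0, 0, 0, 0, 0, 0.146, 0.087], [0, 0, 0, 0, 0, 0, 0.087], [0, 0, 0, 0, 0, 0, 0.087], [0, 0, 0, 0, 0, 0, 0.087]]])

```text
time_s: 4.75
tool_pos: [0.4387, -0.1661, 0.2226]
tool_rot: [-180.0, -0.0, 5.6]
force: [0.2, -1.1, 0.4]
grip_width: 0.0875
grasp_force: 0.0
```

Emit:
play_rows(steps=[[[0, -0.001, 0.04, 0, 0, 0, 0.087], [0, 0, 0.04, 0, 0, 0, 0.087], [0, 0, 0.04, 0, 0, 0, 0.087], [0, 0, 0.02, 0, 0, 0, 0.087], [0, 0, 0.011, 0, 0, 0, 0.087], [0, 0, 0, 0, 0, 0, 0.087], [0, 0, 0, 0, 0, 0, 0.05], [0, 0, 0, 0, 0, 0, 0.05], [0, 0, 0, 0, 0, 0, 0.05], [0, 0, 0, 0, 0, 0, 0.05], [0, 0, 0, 0, 0, 0, 0.05], [0, 0, 0, 0, 0, 0, 0.05]]], force=12)

```text
time_s: 5.95
tool_pos: [0.439, -0.1648, 0.072]
tool_rot: [-180.0, -0.0, 5.4]
force: [-0.7, 0.3, 4.5]
grip_width: 0.0552
grasp_force: 12.0
```

Emit:
play_rows(steps=[[[0, 0, -0.02, 0, 0, 0, 0.05], [0, 0, -0.03, 0, 0, 0, 0.05], [-0.0034, 0.036, 0, 0, 0, 0, 0.05], [-0.0034, 0.036, 0, 0, 0, 0, 0.05], [-0.0034, 0.036, 0, 0, 0, 0, 0.05], [-0.0034, 0.036, 0, 0, 0, 0, 0.05], [0, 0, 0, 0, 0, 0, 0.05]]])

```text
time_s: 6.65
tool_pos: [0.437, -0.3155, 0.1218]
tool_rot: [179.7, 0.1, 5.0]
force: [-0.8, -0.8, -1.1]
grip_width: 0.0556
grasp_force: 12.0
```

Emit:
play_rows(steps=[[[0, 0, 0.04, 0, 0, 0, 0.05], [0, 0, 0.04, 0, 0, 0, 0.05], [0, 0, 0.02, 0, 0, 0, 0.05], [0, 0, 0.01, 0, 0, 0, 0.05], [0, 0, 0.005, 0, 0, 0, 0.05], [0, 0, 0, 0, 0, 0, 0.05], [0, 0, 0, 0, 0, 0, 0.05]]])

```text
time_s: 7.35
tool_pos: [0.4397, -0.31, 0.0077]
tool_rot: [180.0, -0.1, 5.4]
force: [1.2, 0.5, 0.2]
grip_width: 0.0555
grasp_force: 12.0
```

```bash
python3 - <<'E'
from h import *
im,K,V=cam("scene"); cv2.imwrite("pics/s1.png",cv2.resize(im[200:420,240:520],None,fx=2.6,fy=2.6,interpolation=2))
E
```

```text
(no output)
```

View pics/s1.png

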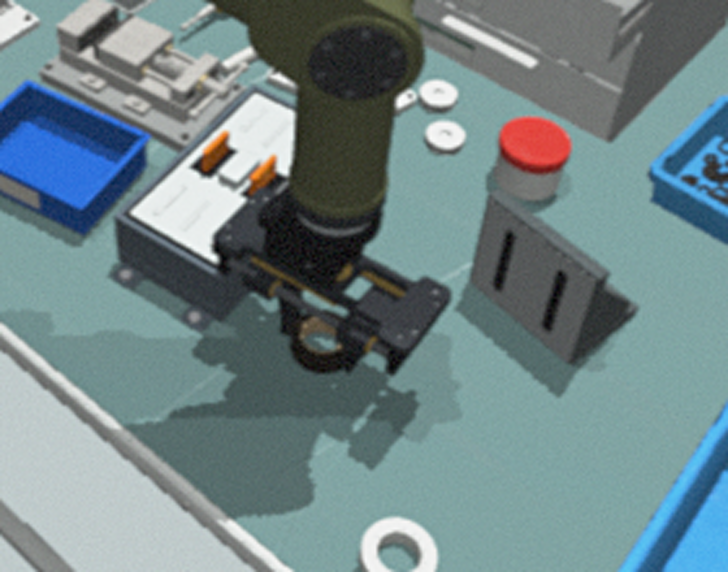

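The tape is in the fingers, just above the bench at crop (322,345), and the lid is clear. I'll lower it the last few mm and release.

Emit:
play_rows(steps=[[[0, 0, 0.002, 0, 0, 0, 0.05], [0, 0, 0.0015, 0, 0, 0, 0.05], [0, 0, 0, 0, 0, 0, 0.05], [0, 0, 0, 0, 0, 0, 0.078], [0, 0, 0, 0, 0, 0, 0.078], [0, 0, 0, 0, 0, 0, 0.078], [0, 0, 0, 0, 0, 0, 0.078], [0, 0, -0.02, 0, 0, 0, 0.078], [0, 0, -0.04, 0, 0, 0, 0.078], [0, 0, -0.045, 0, 0, 0, 0.078], [0, 0, -0.045, 0, 0, 0, 0.087]]])

```text
time_s: 8.5
tool_pos: [0.438, -0.3096, 0.1542]
tool_rot: [-180.0, 0.1, 5.4]
force: [1.1, 1.1, -0.7]
grip_width: 0.0806
grasp_force: 0.0
```

```bash
python3 - <<'E'
from h import *
im,K,V=cam("top"); o=get_obs(); print(o["tool_pos"])
cv2.imwrite("pics/t2.png",cv2.resize(im[180:320,310:490],None,fx=4.2,fy=4.2,interpolation=2))
E
```

```text
[ 0.44180028 -0.31273132  0.1616062 ]
```

View pics/t2.png

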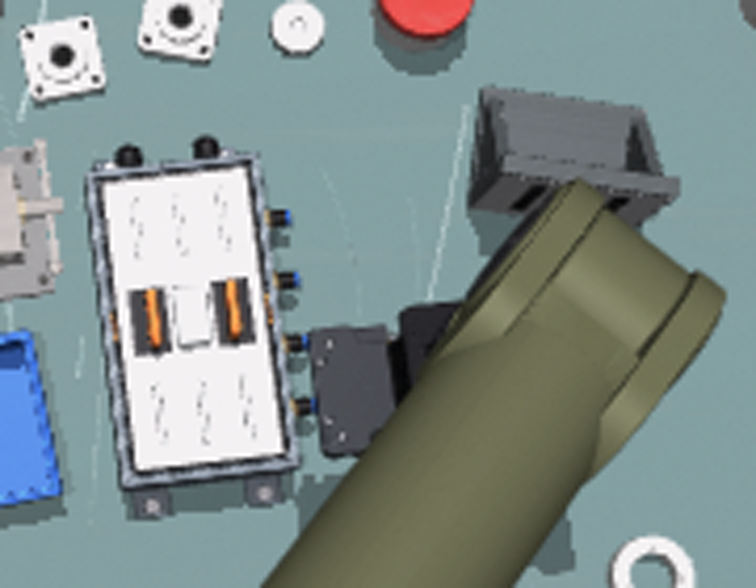

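Top crop: the lid is clear, with tabs at (153,318) and (234,310) and lid corners visible. The tape is hidden under the arm. I'll refine the tab midpoint.

```bash
python3 - <<'E'
from h import *
im,K,V=cam("top"); T=lambda u,v:np.array([310+(u+.5)/4.2-.5,180+(v+.5)/4.2-.5])
for n,(a,b) in {"tab":((153,290),(153,347)),"tabR":((234,280),(236,340))}.items(): print(n,ray([T(*a),T(*b)],.093,K,V).round(4).tolist())
P=ray([T(104,183),T(247,165),T(283,455),T(135,470)],.067,K,V);print(P.round(4).tolist(),P.mean(0))
e=(P[0]+P[1]-P[2]-P[3]);print(np.degrees(np.arctan2(e[1],e[0])))
hsv=cv2.cvtColor(im,cv2.COLOR_BGR2HSV); m=((hsv[...,0]>5)&(hsv[...,0]<18)&(hsv[...,1]>180)&(hsv[...,2]>120)).astype(np.uint8); m[:, :335]=0
n,l,s,c=cv2.connectedComponentsWithStats(m); print([(s[i].tolist(),c[i].round(1).tolist(),ray(c[i],.085,K,V).round(4).tolist()) for i in range(1,n) if s[i,4]>8])
im2,K2,V2=cam("scene"); hsv=cv2.cvtColor(im2,cv2.COLOR_BGR2HSV); m=((hsv[...,0]>5)&(hsv[...,0]<18)&(hsv[...,1]>180)&(hsv[...,2]>120)).astype(np.uint8)
n,l,s,c=cv2.connectedComponentsWithStats(m); print([(s[i].tolist(),c[i].round(1).tolist(),ray(c[i],.082,K2,V2).round(4).tolist()) for i in range(1,n) if s[i,4]>8])
E
```

```text
tab [[0.5164, -0.1252, 0.093], [0.4775, -0.1246, 0.093]]
tabR [[0.5228, -0.1803, 0.093], [0.4817, -0.1807, 0.093]]
[[0.5967, -0.0932, 0.067], [0.6086, -0.1934, 0.067], [0.406, -0.2128, 0.067], [0.3967, -0.112, 0.067]] [ 0.50198599 -0.15284089  0.067     ]
5.4220610825483115
[]
[([313, 0, 24, 6, 48], [323.6, 3.2], [[1.9287, 1.1659, 0.082]]), ([388, 0, 11, 11, 15], [393.3, 5.3], [[2.1443, 0.862, 0.082]]), ([414, 0, 43, 23, 153], [430.7, 14.6], [[2.1498, 0.6331, 0.082]]), ([482, 0, 34, 34, 144], [494.9, 18.0], [[2.3153, 0.3679, 0.082]]), ([553, 0, 11, 7, 19], [558.1, 2.2], [[2.7538, 0.2354, 0.082]]), ([565, 0, 36, 41, 189], [576.6, 17.7], [[2.5797, 0.0705, 0.082]]), ([359, 2, 24, 12, 70], [370.8, 9.9], [[2.0096, 0.9069, 0.082]]), ([532, 8, 21, 17, 40], [541.1, 16.8], [[2.479, 0.2055, 0.082]]), ([632, 24, 8, 8, 15], [636.3, 27.3], [[2.63, -0.1879, 0.082]]), ([604, 35, 22, 7, 56], [614.9, 39.0], [[2.4137, -0.1644, 0.082]]), ([318, 253, 8, 12, 29], [320.9, 258.1], [[0.4939, -0.128, 0.082]]), ([337, 263, 8, 12, 52], [340.0, 267.9], [[0.5008, -0.1833, 0.082]])]
```

Emit:
play_rows(steps=[[[0.0187, -0.0374, 0, 0, 0, 0, 0.087], [0.0187, -0.0374, 0, 0, 0, 0, 0.087], [0.0187, -0.0374, 0, 0, 0, 0, 0.087], [0.0187, -0.0374, 0, 0, 0, 0, 0.087], [0, 0, 0, 0, 0, 0, 0.087], [0, 0, 0, 0, 0, 0, 0.087], [0, 0, 0, 0, 0, 0, 0.087]]])

```text
time_s: 9.35
tool_pos: [0.4979, -0.1547, 0.1521]
tool_rot: [180.0, 0.1, 5.3]
force: [-0.3, -0.2, 0.4]
grip_width: 0.0865
grasp_force: 0.0
```

```bash
python3 - <<'E'
from h import *
print(get_obs()["tool_pos"]);im,K,V=cam("scene"); cv2.imwrite("pics/s3.png",cv2.resize(im[200:350,260:420],None,fx=4,fy=4,interpolation=2)); 
im,K,V=cam("top");print([(round(d["p"],2),ray([(d["extent"][0]+d["extent"][2])/2,(d["extent"][1]+d["extent"][3])/2],.01,K,V).round(3).tolist()) for d in silhouettes("top","tape")])
E
```

```text
[ 0.49794459 -0.15473311  0.15214745]
[(0.69, [[0.442, -0.312, 0.01]]), (0.64, [[0.313, -0.475, 0.01]])]
```

View pics/s3.png

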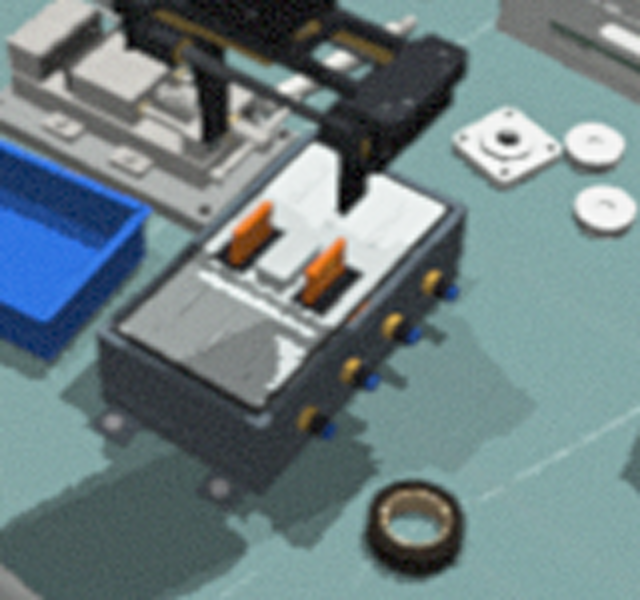

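The tape lies flat on the bench, at crop (415,525). The tabs are free at (250,235) and (325,272). Now descend and pinch.

Emit:
play_rows(steps=[[[0.002, 0, 0.03, 0, 0, 0, 0.087], [0, 0, 0.03, 0, 0, 0, 0.087], [0, 0, 0.015, 0, 0, 0, 0.087], [0, 0, 0.006, 0, 0, 0, 0.087], [0, 0, 0, 0, 0, 0, 0.04], [0, 0, 0, 0, 0, 0, 0.04], [0, 0, 0, 0, 0, 0, 0.04], [0, 0, 0, 0, 0, 0, 0.04], [0, 0, 0, 0, 0, 0, 0.04], [0, 0, 0, 0, 0, 0, 0.04], [0, 0, 0, 0, 0, 0, 0.04]]], force=35)

```text
time_s: 10.6
tool_pos: [0.5019, -0.1549, 0.0733]
tool_rot: [179.9, -0.1, 5.4]
force: [-0.1, -2.9, 6.7]
grip_width: 0.0447
grasp_force: 35.0
```

Emit:
play_rows(steps=[[[0, 0, -0.005, 0, 0, 0, 0.04], [0, 0, -0.01, 0, 0, 0, 0.04], [0, 0, -0.02, 0, 0, 0, 0.04], [0, 0, -0.02, 0, 0, 0, 0.04], [0, 0, -0.03, 0, 0, 0, 0.04], [0, 0, -0.03, 0, 0, 0, 0.04], [0, 0, -0.035, 0, 0, 0, 0.04], [0, 0, 0, 0, 0, 0, 0.04]]])

```text
time_s: 11.4
tool_pos: [0.5034, -0.1535, 0.2267]
tool_rot: [-180.0, -0.4, 5.5]
force: [-0.3, -1.1, -2.1]
grip_width: 0.0446
grasp_force: 34.9
```

```bash
python3 - <<'E'
from h import *
o=get_obs();print(o["tool_pos"],o["qpos"],o["grip_width"],o["force"]);im,K,V=cam("scene"); cv2.imwrite("pics/s4.png",cv2.resize(im[150:350,240:500],None,fx=2.6,fy=2.6,interpolation=2)); 
E
```

```text
[ 0.50337729 -0.15352253  0.22674117] [-31.27099648   2.47030912  47.23200507 102.05872061  -2.05832488
  75.8644079  -68.12180856] 0.04464761612579456 [-0.26948643 -1.10941008 -2.09041444]
```

View pics/s4.png

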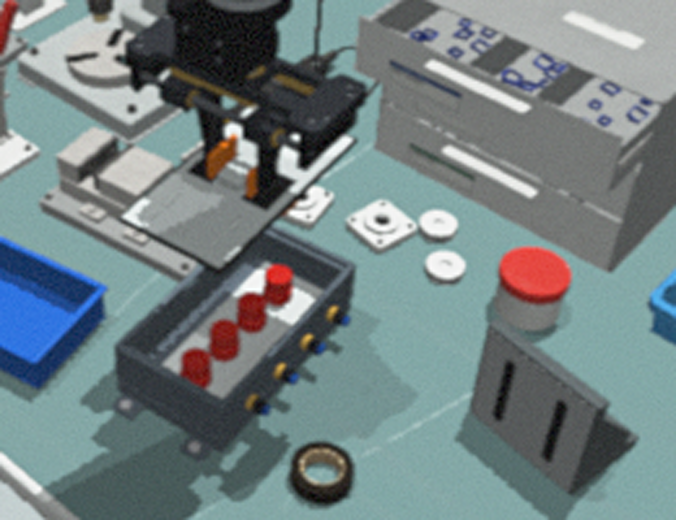

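The lid is off, held at crop (240,215). All four red caps are fitted, at (196,368), (224,340), (251,312) and (278,285). I'll carry the lid above the plate, align the yaw, then tilt.

Emit:
play_rows(steps=[[[0.002, 0.0377, -0.004, 0, 0, 0, 0.04], [0.002, 0.0377, -0.004, 0, 0, 0, 0.04], [0.002, 0.0377, -0.004, 0, 0, 0, 0.04], [0.002, 0.0377, -0.004, 0, 0, 0, 0.04], [0.002, 0.0377, -0.004, 0, 0, 0, 0.04], [0.002, 0.0377, -0.004, 0, 0, 0, 0.04], [0.002, 0.0377, -0.004, 0, 0, 0, 0.04], [0, 0, 0, 0, 0, 0.121, 0.04], [0, 0, 0, 0, 0, 0.121, 0.04], [0, 0, 0, 0, 0, 0, 0.04], [0, 0, 0, 0, 0, 0, 0.04]]])

```text
time_s: 12.55
tool_pos: [0.5397, -0.4138, 0.2484]
tool_rot: [-179.9, 0.1, -8.2]
force: [0.8, 1.0, -1.9]
grip_width: 0.0448
grasp_force: 35.0
```

Emit:
play_rows(steps=[[[0, 0, 0, 0, 0.1, 0, 0.04], [0, 0, 0, 0, 0.1, 0, 0.04], [0, 0, 0, 0, 0.1, 0, 0.04], [0, 0, 0, 0, 0.1, 0, 0.04], [0, 0, 0, 0, 0.1, 0, 0.04], [0, 0, 0, 0, 0.1, 0, 0.04], [0, 0, 0, 0, 0, 0, 0.04], [0, 0, 0, 0, 0, 0, 0.04]]])

```text
time_s: 13.35
tool_pos: [0.5398, -0.4139, 0.2501]
tool_rot: [-179.9, -34.3, -8.4]
force: [0.5, 0.1, -2.7]
grip_width: 0.0448
grasp_force: 35.0
```

```bash
python3 - <<'E'
from h import *
o=get_obs();print(o["tool_pos"],o["tool_rot"],o["qpos"],o["grip_width"],o["force"])
E
```

```text
[ 0.53983782 -0.41389833  0.25010793] [-179.92281005  -34.31014578   -8.37118703] [ -8.45341462   2.08994048  56.28948966 107.3117748  -31.16294877
  47.91960082 -34.59694166] 0.04475049533874194 [ 0.49857591  0.08546819 -2.69084215]
```

Emit:
play_rows(steps=[[[0, 0, 0, 0, 0.1, 0, 0.04], [0, 0, 0, 0, 0.1, 0, 0.04], [0, 0, 0, 0, 0.1, 0, 0.04], [0, 0, 0, 0, 0.1, 0, 0.04], [0, 0, 0, 0, 0.1, 0, 0.04], [0, 0, 0, 0, 0.035, 0, 0.04], [0, 0, 0, 0, 0, 0, 0.04], [0, 0, 0, 0, 0, 0, 0.04]]])

```text
time_s: 14.15
tool_pos: [0.5419, -0.413, 0.2496]
tool_rot: [-179.8, -62.8, -8.2]
force: [0.0, -0.3, -1.6]
grip_width: 0.0441
grasp_force: 35.0
```

```bash
python3 - <<'E'
from h import *
o=get_obs();print(o["tool_pos"],o["tool_rot"],o["qpos"],o["grip_width"],o["force"])
im,K,V=cam("scene"); cv2.imwrite("pics/s5.png",cv2.resize(im[130:380,300:560],None,fx=2.4,fy=2.4,interpolation=2))
E
```

```text
[ 0.54189925 -0.41298331  0.24955355] [-179.79074274  -62.82915248   -8.1859981 ] [-11.32031415  -1.63829103  67.95385584 126.21905658 -86.20218819
  41.0874419   23.89114692] 0.04406366676329414 [ 0.01387507 -0.26866676 -1.61916141]
```

View pics/s5.png

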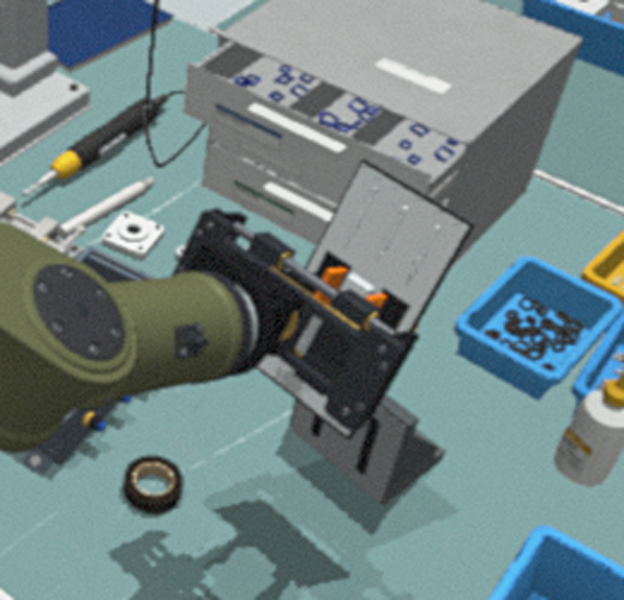

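Emit:
play_rows(steps=[[[0, 0, 0, 0, -0.05, 0, 0.04], [-0.022, 0.001, 0.0125, 0, 0, 0, 0.04], [-0.022, 0.0015, 0.0125, 0, 0, 0, 0.04], [-0.022, 0, 0.0125, 0, 0, 0, 0.04], [0, 0, 0, 0, 0, 0, 0.04], [0, 0, 0, 0, 0, 0, 0.04]]])

```text
time_s: 14.8
tool_pos: [0.5386, -0.4178, 0.2129]
tool_rot: [179.6, -59.5, -7.8]
force: [-0.7, -1.0, -2.4]
grip_width: 0.0445
grasp_force: 35.0
```

```bash
python3 - <<'E'
from h import *
o=get_obs();print(o["tool_pos"],o["tool_rot"],o["qpos"],o["grip_width"],o["force"])
E
```

```text
[ 0.53860101 -0.41783487  0.21291294] [179.63205294 -59.49153938  -7.81772789] [ 10.24320351   3.51416225  46.82433706 125.72768963 -87.82230503
  42.10349305  24.79177167] 0.04452570782200792 [-0.67636809 -0.96434602 -2.42073603]
```

Emit:
play_rows(steps=[[[-0.0087, 0, 0.005, 0, 0, 0, 0.04], [-0.0087, 0, 0.005, 0, 0, 0, 0.04], [-0.0087, 0, 0.005, 0, 0, 0, 0.04], [-0.0087, 0, 0.005, 0, 0, 0, 0.04], [0, 0, 0, 0, 0, 0, 0.04]]])

```text
time_s: 15.3
tool_pos: [0.5361, -0.4181, 0.1869]
tool_rot: [179.7, -58.7, -7.7]
force: [0.5, -0.9, -1.9]
grip_width: 0.0446
grasp_force: 35.0
```

```bash
python3 - <<'E'
from h import *
o=get_obs();print(o["tool_pos"],o["tool_rot"],o["qpos"],o["grip_width"],o["force"])
E
```

```text
[ 0.53606055 -0.41809066  0.18691118] [179.68679901 -58.72280721  -7.74193382] [ 51.61720617   5.7437849    4.12530527 125.24253498 -89.02799415
  39.42623047  28.16797443] 0.04463091893044927 [ 0.53539702 -0.89531667 -1.9091517 ]
```

Emit:
play_rows(steps=[[[-0.0087, 0, 0.005, 0, 0, 0, 0.04], [-0.0087, 0, 0.005, 0, 0, 0, 0.04], [-0.0087, 0, 0.005, 0, 0, 0, 0.04], [-0.0087, 0, 0.005, 0, 0, 0, 0.04], [0, 0, 0, 0, 0, 0, 0.04]]])

```text
time_s: 15.8
tool_pos: [0.5341, -0.418, 0.1507]
tool_rot: [179.9, -58.3, -7.9]
force: [-1.4, 0.0, -2.7]
grip_width: 0.0448
grasp_force: 35.0
```

```bash
python3 - <<'E'
from h import *
o=get_obs();print(o["tool_pos"],o["tool_rot"],o["qpos"],o["grip_width"],o["force"])
im,K,V=cam("scene"); cv2.imwrite("pics/s6.png",cv2.resize(im[130:380,300:560],None,fx=2.4,fy=2.4,interpolation=2))
E
```

```text
[ 0.5340998  -0.41795535  0.15071151] [179.86607985 -58.28629044  -7.91591901] [ 90.55052227  12.41800317 -36.76886896 125.06193975 -89.0992138
  32.87971879  34.42921502] 0.044826122960438815 [-1.40338453  0.02716811 -2.68748519]
```

View pics/s6.png

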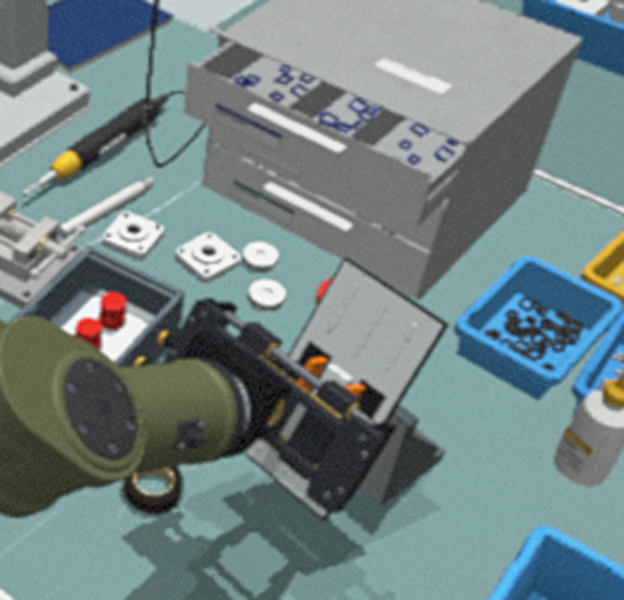

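Emit:
play_rows(steps=[[[0, 0, 0, 0, -0.07, 0, 0.04], [0, 0, 0, 0, -0.06, 0, 0.04], [0, 0, 0, 0, 0, 0, 0.04], [0, 0, 0, 0, 0, 0, 0.04]]])

```text
time_s: 16.25
tool_pos: [0.5362, -0.4162, 0.1528]
tool_rot: [179.6, -51.0, -7.4]
force: [-0.2, 0.5, -2.8]
grip_width: 0.0447
grasp_force: 35.0
```

```bash
cat > st.py <<'E'
from h import *
np.set_printoptions(precision=4,suppress=True)
o=get_obs();print(o["tool_pos"],o["tool_rot"].round(1),o["qpos"].round(1),o["grip_width"],o["force"].round(1))
d=o["tool_pos"]-[.586,-.422,0];print("plate frame",d[0]*.9893-d[1]*.1461,d[0]*.1461+d[1]*.9893)
E
python3 st.py
```

```text
[ 0.5362 -0.4162  0.1528] [179.6 -51.   -7.4] [ 86.    9.7 -34.9 121.5 -70.7  30.   13.4] 0.044690841026888375 [-0.2  0.5 -2.8]
plate frame -0.050084415125126444 -0.001546902139034913
```

Emit:
play_rows(steps=[[[-0.0113, -0.001, 0.0091, 0, 0, 0, 0.04], [-0.0113, 0, 0.0091, 0, 0, 0, 0.04], [-0.0113, 0, 0.0091, 0, 0, 0, 0.04], [0, 0, 0, 0, 0, 0, 0.04], [0, 0, 0, 0, 0, 0, 0.04]]])

```text
time_s: 16.75
tool_pos: [0.5347, -0.4157, 0.1078]
tool_rot: [179.9, -50.9, -7.9]
force: [0.5, -0.1, -1.8]
grip_width: 0.0447
grasp_force: 35.0
```

```bash
python3 st.py
```

```text
[ 0.5347 -0.4157  0.1078] [179.9 -50.9  -7.9] [ 87.   14.9 -36.5 123.  -77.1  26.3  23.2] 0.044669147621310384 [ 0.5 -0.1 -1.8]
plate frame -0.05163741516974236 -0.001280077654948906
```

Emit:
play_rows(steps=[[[-0.006, 0, 0.005, 0, 0, 0, 0.04], [-0.006, 0, 0.005, 0, 0, 0, 0.04], [-0.0025, 0, 0.002, 0, 0, 0, 0.04], [0, 0, 0, 0, 0, 0, 0.04], [0, 0, 0, 0, 0, 0, 0.04]]])

```text
time_s: 17.25
tool_pos: [0.5354, -0.4166, 0.0903]
tool_rot: [179.7, -51.0, -7.7]
force: [-0.6, 0.1, -2.5]
grip_width: 0.0441
grasp_force: 35.0
```

```bash
python3 st.py; python3 - <<'E'
from h import *
im,K,V=cam("scene"); cv2.imwrite("pics/s7.png",cv2.resize(im[220:370,380:520],None,fx=4,fy=4,interpolation=2))
E
```

```text
[ 0.5354 -0.4166  0.0903] [179.7 -51.   -7.7] [ 87.5  17.4 -37.3 123.4 -80.3  24.7  28. ] 0.04412003266487263 [-0.6  0.1 -2.5]
plate frame -0.05087354196913951 -0.002026621102362649
```

View pics/s7.png

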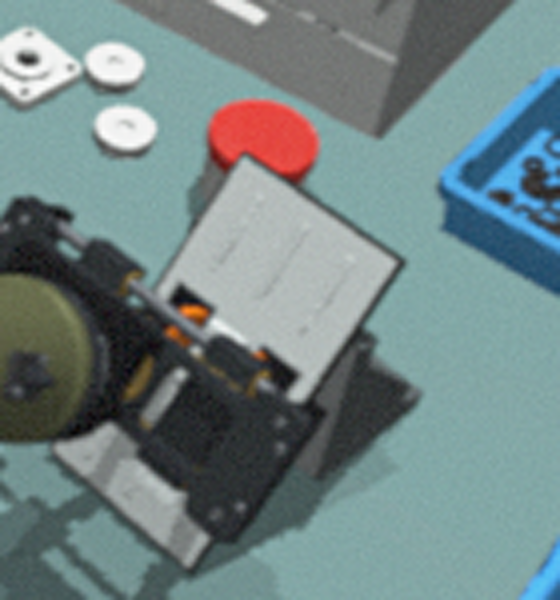

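```bash
python3 - <<'E'
from h import *
from scipy.spatial.transform import Rotation as R
o=get_obs(); im,K,V=cam("scene"); Rt=R.from_euler("xyz",o["tool_rot"],degrees=True).as_matrix()
S=lambda u,v:np.array([380+(u+.5)/4-.5,220+(v+.5)/4-.5])
obs=np.array([S(246,155),S(403,262),S(192,570),S(55,450)])
M=np.array([[.103,-.053],[.103,.053],[-.103,.053],[-.103,-.053]])
def pts(q): return o["tool_pos"]+np.c_[M+q[:2],np.full(4,q[2])]@Rt.T
r=least_squares(lambda q:(proj(pts(q),K,V)-obs).ravel(),[0,0,.005]);print(r.x,r.fun)
print((proj(pts([0,0,.005]),K,V)-obs).round(1)); print(pts(r.x))
E
```

```text
[-0.0051684  -0.00820549  0.03215002] [-0.00231815 -0.1404157   0.24302676  0.7676859   0.14485228 -0.02463296
 -0.42087938 -0.67973943]
[[-0.8 -1.2]
 [ 0.5  0.4]
 [-1.   1.6]
 [-2.3  0.1]]
[[ 0.62961899 -0.36768061  0.14590718]
 [ 0.61503405 -0.47267175  0.14628134]
 [ 0.48645303 -0.45538003 -0.0137309 ]
 [ 0.50103797 -0.35038889 -0.01410506]]
```

Emit:
play_rows(steps=[[[0.0025, 0, 0.003, 0, 0, 0, 0.04], [0.0025, 0, 0.003, 0, 0, 0, 0.04], [-0.0015, -0.001, 0.0012, 0, 0, 0, 0.04], [0, 0, 0, 0, 0, 0, 0.04], [0, 0, 0, 0, 0, 0, 0.04]]])

```text
time_s: 17.85
tool_pos: [0.5435, -0.4174, 0.089]
tool_rot: [179.6, -51.0, -7.7]
force: [-1.1, -1.3, 2.3]
grip_width: 0.0449
grasp_force: 35.0
```

```bash
python3 st.py
```

```text
[ 0.5435 -0.4174  0.089 ] [179.6 -51.   -7.7] [ 86.9  18.2 -37.6 122.7 -80.6  23.7  28.2] 0.04488131789994623 [-1.1 -1.3  2.3]
plate frame -0.04268709927011393 -0.0016346804534912353
```

Emit:
play_rows(steps=[[[0.0013, 0, 0.0016, 0, 0, 0, 0.04], [0.0013, 0, 0.0016, 0, 0, 0, 0.04], [0, 0, 0, 0, 0, 0, 0.04], [0, 0, 0, 0, 0, 0, 0.04]]])

```text
time_s: 18.25
tool_pos: [0.5451, -0.4175, 0.0874]
tool_rot: [179.7, -50.9, -7.7]
force: [-20.5, 5.5, 14.9]
grip_width: 0.0446
grasp_force: 35.1
```

```bash
python3 st.py
```

```text
[ 0.5451 -0.4175  0.0874] [179.7 -50.9  -7.7] [ 86.6  18.5 -37.5 122.6 -80.4  23.4  27.9] 0.04464788097416351 [-20.5   5.5  14.9]
plate frame -0.04113951651194937 -0.001489707591146851
```

Emit:
play_rows(steps=[[[-0.0003, 0, -0.001, 0, 0, 0, 0.04], [0, 0, 0, 0, 0, 0, 0.04], [0, 0, 0, 0, 0, 0, 0.06], [0, 0, 0, 0, 0, 0, 0.08], [0, 0, 0, 0, 0, 0, 0.08], [0, 0, 0, 0, 0, 0, 0.08], [0, 0, 0, 0, 0, 0, 0.08]]])

```text
time_s: 18.95
tool_pos: [0.5469, -0.4158, 0.0884]
tool_rot: [179.8, -51.0, -7.7]
force: [0.2, -0.0, 0.2]
grip_width: 0.0754
grasp_force: 0.0
```

```bash
python3 st.py; python3 - <<'E'
from h import *
im,K,V=cam("scene"); cv2.imwrite("pics/s8.png",cv2.resize(im[220:370,380:520],None,fx=4,fy=4,interpolation=2))
E
```

```text
[ 0.5469 -0.4158  0.0884] [179.8 -51.   -7.7] [ 86.6  18.5 -37.7 122.5 -80.5  23.4  27.9] 0.07539909440622267 [ 0.2 -0.   0.2]
plate frame -0.03958065173583691 0.00046141748348917707
```

View pics/s8.png

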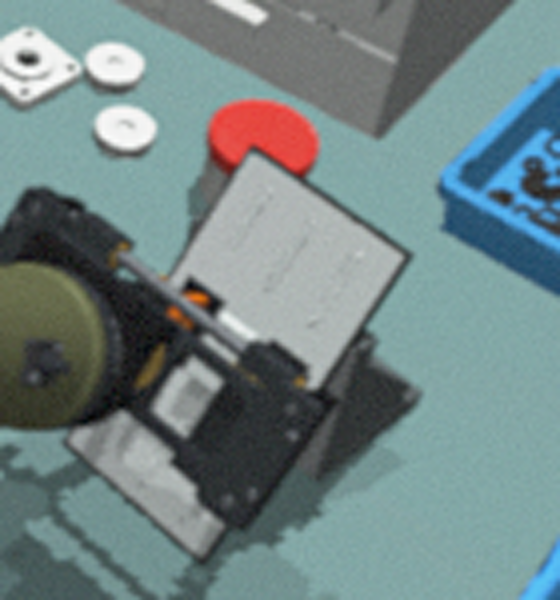

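The lid stands released against the plate, with corners at about (255,150), (410,255), (205,560) and (65,445). Now retract along the tool axis.

Emit:
play_rows(steps=[[[0, 0, -0.01, 0, 0, 0, 0.083], [0, 0, -0.02, 0, 0, 0, 0.083], [0, 0, -0.02, 0, 0, 0, 0.083], [0, 0, -0.02, 0, 0, 0, 0.083], [0, 0, -0.02, 0, 0, 0, 0.083], [0, 0, 0, 0, 0, 0, 0.083]]])

```text
time_s: 19.6
tool_pos: [0.4755, -0.4083, 0.1465]
tool_rot: [179.4, -50.9, -7.6]
force: [0.2, -0.6, 0.4]
grip_width: 0.0831
grasp_force: 0.0
```

Emit:
play_rows(steps=[[[0.03, 0, -0.025, 0, 0, 0, 0.087], [0.03, 0, -0.025, 0, 0, 0, 0.087], [0.03, 0, -0.025, 0, 0, 0, 0.087], [0, 0, 0, 0, -0.1, 0, 0.087], [0, 0, 0, 0, -0.1, 0, 0.087], [0, 0, 0, 0, -0.1, 0, 0.087], [0, 0, 0, 0, -0.1, 0, 0.087], [0, 0, 0, 0, 0, 0, 0.087]]])

```text
time_s: 20.4
tool_pos: [0.4794, -0.4055, 0.2644]
tool_rot: [179.7, -28.2, -7.4]
force: [1.2, 0.1, -0.1]
grip_width: 0.0864
grasp_force: 0.0
```

```bash
python3 st.py
```

```text
[ 0.4794 -0.4055  0.2644] [179.7 -28.2  -7.4] [ 90.7   0.4 -42.3 104.1 -21.5  55.3 -40. ] 0.08639821177828659 [ 1.2  0.1 -0.1]
plate frame -0.10784842915746892 0.0007360312791635498
```

Emit:
play_rows(steps=[[[0, 0, 0, 0, -0.1, 0, 0.06], [0, 0, 0, 0, -0.1, 0, 0.06], [0, 0, 0, 0, -0.1, 0, 0.06], [0, 0, 0, 0, -0.1, 0, 0.06], [0, 0, 0, 0, -0.09, 0, 0.06], [0, 0, 0, 0, 0, -0.112, 0.06], [0, 0, 0, 0, 0, -0.111, 0.06], [0, 0, 0, 0, 0, 0, 0.06]]])

```text
time_s: 21.2
tool_pos: [0.4754, -0.405, 0.2603]
tool_rot: [-179.9, 0.1, 5.0]
force: [0.6, -0.2, 0.0]
grip_width: 0.0605
grasp_force: 0.0
```

```bash
python3 st.py; python3 - <<'E'
from h import *
im,K,V=cam("top"); cv2.imwrite("pics/t9.png",cv2.resize(im[180:330,250:480],None,fx=3.4,fy=3.4,interpolation=2))
im2,K2,V2=cam("scene")
for c,n in (("top","cap_1"),("scene","cap_1"),("top","cap_bin"),("scene","lid")):
    d=silhouettes(c,n); k=(K,V) if c=="top" else (K2,V2)
    for e in d:
        x=e["extent"]; print(c,n,round(e["p"],2),np.round(x,1).tolist(),ray([(x[0]+x[2])/2,(x[1]+x[3])/2],.036 if "cap_1"==n else .045,*k).round(4).tolist())
E
```

```text
[ 0.4754 -0.405   0.2603] [-179.9    0.1    5. ] [ 73.9  20.2 -46.3  82.3  14.5  83.8 -57.2] 0.06053732609723175 [ 0.6 -0.2  0. ]
plate frame -0.11189670842268355 0.0006498546546363226
top cap_1 0.65 [351.4, 255.6, 358.6, 272.5] [[0.4794, -0.1531, 0.036]]
top cap_1 0.43 [347.3, 244.6, 361.0, 254.5] [[0.5228, -0.1514, 0.036]]
scene cap_1 0.65 [310.7, 285.3, 321.5, 299.3] [[0.4349, -0.1665, 0.036]]
scene cap_1 0.64 [331.9, 260.3, 342.1, 276.1] [[0.5287, -0.1511, 0.036]]
scene cap_1 0.61 [321.3, 278.4, 331.4, 291.9] [[0.4685, -0.1693, 0.036]]
scene cap_1 0.47 [342.4, 248.7, 353.0, 266.3] [[0.5759, -0.1465, 0.036]]
top cap_bin 0.95 [262.3, 275.9, 319.4, 320.7] [[0.3798, 0.0354, 0.045]]
scene lid 0.58 [396.1, 262.3, 480.3, 361.3] [[0.5757, -0.4141, 0.045]]
scene lid 0.18 [281.2, 234.7, 381.0, 329.0] [[0.4782, -0.1759, 0.045]]
```

View pics/t9.png

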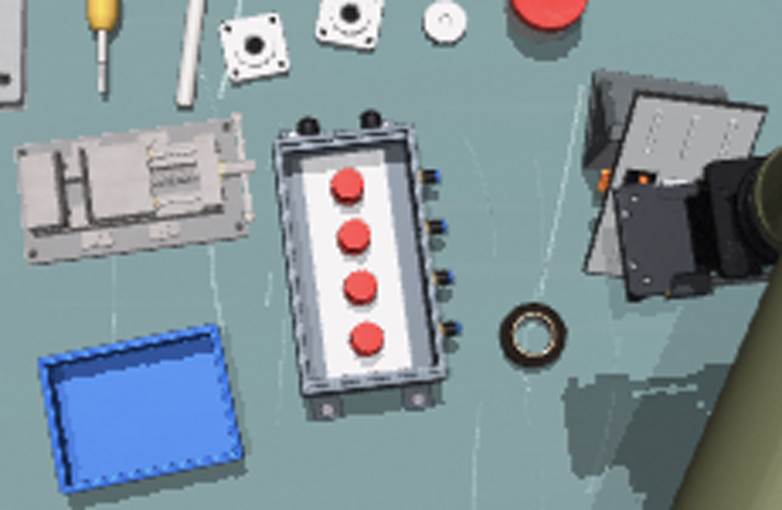

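The scene now shows four red caps at crop (347,186), (353,237), (360,288) and (366,339). The lid is leaning on the plate and the tape is flat at (533,335). The bin has been knocked toward the robot, with corners at (38,358), (217,325), (244,460) and (65,493). I'll refit.

```bash
python3 - <<'E'
from h import *
im,K,V=cam("top"); T=lambda u,v:np.array([250+(u+.5)/3.4-.5,180+(v+.5)/3.4-.5])
print(ray([T(347,186),T(353,237),T(360,288),T(366,339)],.051,K,V).round(4).tolist())
q,r=fit([("t",(.058,.079,.045),T(38,358)),("t",(.058,-.079,.045),T(217,325)),("t",(-.058,-.079,.045),T(244,460)),("t",(-.058,.079,.045),T(65,493))],[.38,.03,.18],{"t":(K,V)})
print(q,np.degrees(q[2]),r.round(1).tolist())
print([(s*.9956+.502,-.155+s*.0941) for s in(-.0675,-.0225,.0225,.0675)])
E
```

```text
[[0.5659, -0.1442, 0.051], [0.521, -0.1486, 0.051], [0.4765, -0.1538, 0.051], [0.4326, -0.158, 0.051]]
[0.37555711 0.03482635 0.1812186 ] 10.383061202588493 [[0.1, 0.3], [0.7, -0.2], [0.1, -0.5], [-1.2, 0.3]]
[(0.434797, -0.16135175), (0.479599, -0.15711724999999999), (0.524401, -0.15288275), (0.569203, -0.14864825)]
```

Emit:
play_rows(steps=[[[-0.0031, -0.0413, 0, 0, 0, 0, 0.052], [-0.0031, -0.0413, 0, 0, 0, 0, 0.052], [-0.0031, -0.0413, 0, 0, 0, 0, 0.052], [-0.0031, -0.0413, 0, 0, 0, 0, 0.052], [-0.0031, -0.0413, 0, 0, 0, 0, 0.052], [-0.0031, -0.0413, 0, 0, 0, 0, 0.052], [0, 0, 0.04, 0, 0, 0, 0.052], [0, 0, 0.04, 0, 0, 0, 0.052], [0, 0, 0.04, 0, 0, 0, 0.052], [0, 0, 0, 0, 0, 0, 0.052], [0, 0, 0, 0, 0, 0, 0.052]]])

```text
time_s: 22.65
tool_pos: [0.436, -0.1612, 0.1422]
tool_rot: [179.9, 0.1, 4.9]
force: [0.3, -0.3, 0.6]
grip_width: 0.052
grasp_force: 0.0
```

```bash
python3 st.py
```

```text
[ 0.436  -0.1612  0.1422] [179.9   0.1   4.9] [ 73.6   1.7 -56.6 112.8   1.6  66.4 -68.8] 0.05201546289974983 [ 0.3 -0.3  0.6]
plate frame -0.18650213987053527 0.23610092030352495
```

Emit:
play_rows(steps=[[[-0.002, 0, 0.04, 0, 0, 0, 0.052], [0, -0.001, 0.04, 0, 0, 0, 0.052], [0, 0, 0.02, 0, 0, 0, 0.052], [0, 0, 0.0075, 0, 0, 0, 0.052], [0, 0, 0, 0, 0, 0, 0.015], [0, 0, 0, 0, 0, 0, 0.015], [0, 0, 0, 0, 0, 0, 0.015], [0, 0, 0, 0, 0, 0, 0.015], [0, 0, 0, 0, 0, 0, 0.015], [0, 0, 0, 0, 0, 0, 0.015]]], force=25)

```text
time_s: 23.65
tool_pos: [0.4345, -0.162, 0.0352]
tool_rot: [179.7, 0.0, 4.8]
force: [-1.2, -1.3, 7.1]
grip_width: 0.0251
grasp_force: 25.0
```

Emit:
play_rows(steps=[[[0, 0, -0.005, 0, 0, 0, 0.015], [0, 0, -0.005, 0, 0, 0, 0.015], [0, 0, -0.01, 0, 0, 0, 0.015], [0, 0, -0.03, 0, 0, 0, 0.015], [0, 0, -0.03, 0, 0, 0, 0.015], [0, 0, -0.02, 0, 0, 0, 0.015], [0, 0, 0, 0, 0, 0, 0.015]]])

```text
time_s: 24.35
tool_pos: [0.4357, -0.1603, 0.1372]
tool_rot: [179.7, -0.1, 4.9]
force: [-0.3, -0.7, 0.6]
grip_width: 0.0253
grasp_force: 25.0
```

```bash
python3 st.py; python3 - <<'E'
from h import *
im,K,V=cam("top")
for e in silhouettes("top","cap_bin"):
    c=e["pixels"]; ys,xs=np.nonzero(c); rr=cv2.minAreaRect(np.c_[xs,ys].astype(np.float32)); print(e["p"],e["extent"],rr)
for e in silhouettes("scene","cap_1"): print(e["p"],e["extent"])
E
```

```text
[ 0.4357 -0.1603  0.1372] [179.7  -0.1   4.9] [ 74.8   1.7 -58.  113.4   1.9  65.5 -69.1] 0.02533559406401227 [-0.3 -0.7  0.6]
plate frame -0.18689821844085386 0.23692792768265206
0.86 [263.0, 275.3, 321.3, 325.3] ((290.73077392578125, 300.15386962890625), (41.3805046081543, 55.5008659362793), 78.69007110595703)
0.65 [310.7, 285.3, 321.5, 299.3]
0.64 [331.9, 260.3, 342.1, 276.1]
0.61 [321.3, 278.4, 331.4, 291.9]
0.47 [342.4, 248.7, 353.0, 266.3]
```

Emit:
play_rows(steps=[[[-0.0023, -0.0394, 0, 0, 0, 0, 0.015], [-0.0023, -0.0394, 0, 0, 0, 0, 0.015], [-0.0023, -0.0394, 0, 0, 0, 0, 0.015], [-0.0023, -0.0394, 0, 0, 0, 0, 0.015], [0, 0, 0, 0, 0, 0, 0.015], [0, 0, 0, 0, 0, 0, 0.015]]])

```text
time_s: 25.1
tool_pos: [0.4102, -0.0038, 0.1329]
tool_rot: [179.8, 0.2, 5.0]
force: [0.3, 0.7, -0.8]
grip_width: 0.0253
grasp_force: 25.0
```

```bash
python3 st.py
```

```text
[ 0.4102 -0.0038  0.1329] [179.8   0.2   5. ] [ 68.1 -12.  -64.1 119.6 -11.6  66.3 -75.7] 0.02525513248880342 [ 0.3  0.7 -0.8]
plate frame -0.23498506379273915 0.3880435132865864
```

Emit:
play_rows(steps=[[[0, -0.025, 0, 0, 0, 0, 0.015], [0, 0, 0.03, 0, 0, 0, 0.015], [0, 0, 0.03, 0, 0, 0, 0.015], [0, 0, 0.02, 0, 0, 0, 0.015], [0, 0, 0, 0, 0, 0, 0.015], [0, 0, 0, 0, 0, 0, 0.015]]])

```text
time_s: 25.7
tool_pos: [0.4086, 0.0203, 0.0535]
tool_rot: [-179.9, 0.2, 4.8]
force: [-0.6, -0.2, -0.1]
grip_width: 0.0255
grasp_force: 25.0
```

```bash
python3 st.py
```

```text
[0.4086 0.0203 0.0535] [-179.9    0.2    4.8] [ 69.7   2.3 -75.5 124.5   2.6  55.2 -92.5] 0.02548815396652962 [-0.6 -0.2 -0.1]
plate frame -0.24012556636035814 0.41168557196425987
```

Emit:
play_rows(steps=[[[0, 0, 0.01, 0, 0, 0, 0.015], [0, 0, 0.01, 0, 0, 0, 0.015], [0, 0, 0, 0, 0, 0, 0.015], [0, 0, 0, 0, 0, 0, 0.044], [0, 0, 0, 0, 0, 0, 0.044], [0, 0, 0, 0, 0, 0, 0.044], [0, 0, 0, 0, 0, 0, 0.044], [0, 0, -0.03, 0, 0, 0, 0.044], [0, 0, -0.04, 0, 0, 0, 0.044], [0, 0, -0.04, 0, 0, 0, 0.044], [0, 0, 0, 0, 0, 0, 0.044]]])

```text
time_s: 26.8
tool_pos: [0.4126, 0.0181, 0.1446]
tool_rot: [179.4, -0.3, 4.7]
force: [0.2, -1.0, -0.5]
grip_width: 0.044
grasp_force: 0.0
```

```bash
python3 st.py; python3 - <<'E'
from h import *
im,K,V=cam("scene"); cv2.imwrite("pics/s10.png",cv2.resize(im[220:350,200:400],None,fx=3.5,fy=3.5,interpolation=2))
E
```

```text
[0.4126 0.0181 0.1446] [179.4  -0.3   4.7] [ 69.4 -15.7 -66.3 118.8 -14.9  67.9 -75.8] 0.04404097209811822 [ 0.2 -1.  -0.5]
plate frame -0.2358250710701266 0.41009738901258047
```

View pics/s10.png

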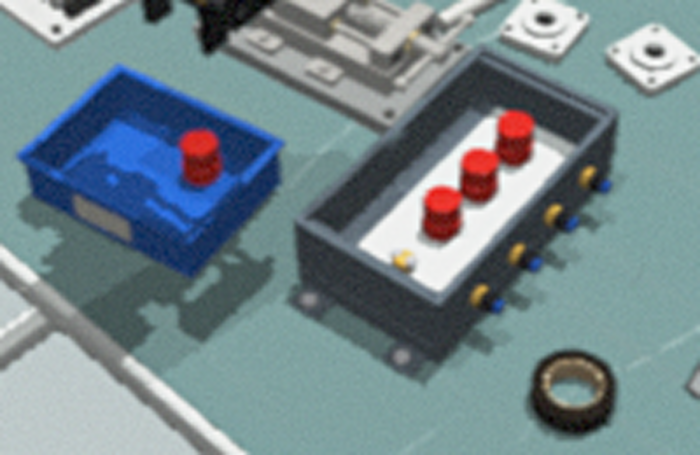

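Cap 1 stands in the bin at crop (200,157), and its bare stub shows at (403,262). On to cap 2.

Emit:
play_rows(steps=[[[0.0102, 0.036, 0, 0, 0, 0, 0.052], [0.0102, 0.036, 0, 0, 0, 0, 0.052], [0.0102, 0.036, 0, 0, 0, 0, 0.052], [0.0102, 0.036, 0, 0, 0, 0, 0.052], [0.0102, 0.036, 0, 0, 0, 0, 0.052], [0, 0, 0, 0, 0, 0, 0.052], [0, 0, 0.04, 0, 0, 0, 0.052], [0, 0, 0, 0, 0, 0, 0.052], [0, 0, 0, 0, 0, 0, 0.052]]])

```text
time_s: 27.75
tool_pos: [0.4736, -0.1539, 0.0994]
tool_rot: [180.0, 0.3, 4.9]
force: [0.0, 0.6, 0.8]
grip_width: 0.052
grasp_force: 0.0
```

```bash
python3 st.py
```

```text
[ 0.4736 -0.1539  0.0994] [180.    0.3   4.9] [ 74.3  15.5 -65.6 111.   15.9  63.7 -82.8] 0.05196671427946106 [0.  0.6 0.8]
plate frame -0.15039435093598053 0.24882429031539116
```

Emit:
play_rows(steps=[[[0.0047, 0.004, 0, 0, 0, 0, 0.052], [0, 0, 0.03, 0, 0, 0, 0.052], [0, 0, 0.025, 0, 0, 0, 0.052], [0, 0, 0.0095, 0, 0, 0, 0.052], [0, 0, 0, 0, 0, 0, 0.015], [0, 0, 0, 0, 0, 0, 0.015], [0, 0, 0, 0, 0, 0, 0.015], [0, 0, 0, 0, 0, 0, 0.015], [0, 0, 0, 0, 0, 0, 0.015], [0, 0, 0, 0, 0, 0, 0.015]]])

```text
time_s: 28.75
tool_pos: [0.4801, -0.1588, 0.0367]
tool_rot: [179.8, 0.1, 4.8]
force: [-1.6, 2.8, 7.3]
grip_width: 0.0249
grasp_force: 25.0
```

Emit:
play_rows(steps=[[[0, 0, -0.005, 0, 0, 0, 0.015], [0, 0, -0.005, 0, 0, 0, 0.015], [0, 0, -0.01, 0, 0, 0, 0.015], [0, 0, -0.03, 0, 0, 0, 0.015], [0, 0, -0.03, 0, 0, 0, 0.015], [0, 0, -0.02, 0, 0, 0, 0.015], [0, 0, 0, 0, 0, 0, 0.015]]])

```text
time_s: 29.45
tool_pos: [0.4817, -0.1602, 0.1391]
tool_rot: [179.5, -0.1, 4.8]
force: [-0.1, -0.2, -0.3]
grip_width: 0.0252
grasp_force: 25.0
```

```bash
cat > b.py <<'E'
from h import *
im,K,V=cam("top")
for e in silhouettes("top","cap_bin")[:1]: print("bin",round(e["p"],2),np.round(e["extent"],1))
cam("scene"); print("caps",[(round(e["p"],2),np.round(e["extent"]).tolist()) for e in silhouettes("scene","cap_1")])
E
python3 st.py; python3 b.py
```

```text
[ 0.4817 -0.1602  0.1391] [179.5  -0.1   4.8] [ 76.4  13.2 -67.2 107.7  13.6  67.6 -80.7] 0.025190005483446333 [-0.1 -0.2 -0.3]
plate frame -0.1414560631724353 0.2438026650296342
bin 0.58 [259.8 278.4 321.5 322. ]
caps [(0.72, [320.0, 245.0, 332.0, 264.0]), (0.66, [252.0, 258.0, 264.0, 273.0]), (0.52, [335.0, 261.0, 346.0, 276.0]), (0.42, [340.0, 254.0, 355.0, 270.0])]
```

Emit:
play_rows(steps=[[[-0.0098, -0.0401, 0, 0, 0, 0, 0.015], [-0.0098, -0.0401, 0, 0, 0, 0, 0.015], [-0.0098, -0.0401, 0, 0, 0, 0, 0.015], [-0.0098, -0.0401, 0, 0, 0, 0, 0.015], [-0.0098, -0.0401, 0, 0, 0, 0, 0.015], [-0.0098, -0.0401, 0, 0, 0, 0, 0.015], [0, 0, 0.03, 0, 0, 0, 0.015], [0, 0, 0.02, 0, 0, 0, 0.015], [0, 0, 0, 0, 0, 0, 0.015]]])

```text
time_s: 30.55
tool_pos: [0.3975, 0.0766, 0.0827]
tool_rot: [179.9, 0.5, 5.0]
force: [-1.1, -0.7, -0.4]
grip_width: 0.0251
grasp_force: 25.0
```

```bash
python3 st.py
```

```text
[0.3975 0.0766 0.0827] [179.9   0.5   5. ] [ 67.8  -8.6 -76.8 123.1  -9.7  59.8 -88.8] 0.025119178748066486 [-1.1 -0.7 -0.4]
plate frame -0.25933826963219714 0.4657531530988081
```

Emit:
play_rows(steps=[[[0, 0, 0.02, 0, 0, 0, 0.015], [0, 0, 0.015, 0, 0, 0, 0.015], [0, 0, 0.01, 0, 0, 0, 0.015], [0, 0, 0, 0, 0, 0, 0.015], [0, 0, 0, 0, 0, 0, 0.015]]])

```text
time_s: 31.05
tool_pos: [0.4006, 0.0753, 0.0404]
tool_rot: [179.9, 0.2, 4.7]
force: [0.2, 0.2, 0.7]
grip_width: 0.0248
grasp_force: 25.0
```

```bash
python3 st.py
```

```text
[0.4006 0.0753 0.0404] [179.9   0.2   4.7] [  62.     6.3  -77.3  125.2    7.7   53.9 -105. ] 0.02484760681232082 [0.2 0.2 0.7]
plate frame -0.2560322283058991 0.46489314267786946
```

Release, go up, and move to cap 3 (about (.524,-.153)).

Emit:
play_rows(steps=[[[0, 0, 0.003, 0, 0, 0, 0.015], [0, 0, 0, 0, 0, 0, 0.044], [0, 0, 0, 0, 0, 0, 0.044], [0, 0, 0, 0, 0, 0, 0.044], [0, 0, 0, 0, 0, 0, 0.044], [0, 0, -0.03, 0, 0, 0, 0.044], [0, 0, -0.04, 0, 0, 0, 0.044], [0, 0, -0.03, 0, 0, 0, 0.044], [0, 0, 0, 0, 0, 0, 0.044]]])

```text
time_s: 31.95
tool_pos: [0.404, 0.0745, 0.1382]
tool_rot: [179.4, -0.2, 4.7]
force: [0.9, -0.8, -0.8]
grip_width: 0.0441
grasp_force: 0.0
```

Emit:
play_rows(steps=[[[0.0173, 0.039, 0, 0, 0, 0, 0.052], [0.0173, 0.039, 0, 0, 0, 0, 0.052], [0.0173, 0.039, 0, 0, 0, 0, 0.052], [0.0173, 0.039, 0, 0, 0, 0, 0.052], [0.0173, 0.039, 0, 0, 0, 0, 0.052], [0.0173, 0.039, 0, 0, 0, 0, 0.052], [0, 0, 0, 0, 0, 0, 0.052], [0, 0, 0.03, 0, 0, 0, 0.052], [0, 0, 0, 0, 0, 0, 0.052], [0, 0, 0, 0, 0, 0, 0.052]]])

```text
time_s: 32.95
tool_pos: [0.5226, -0.1485, 0.1043]
tool_rot: [179.9, 0.4, 4.8]
force: [-0.8, -0.5, 0.5]
grip_width: 0.0521
grasp_force: 0.0
```

```bash
python3 st.py; python3 b.py
```

```text
[ 0.5226 -0.1485  0.1043] [179.9   0.4   4.8] [ 66.1  22.  -62.6 104.7  21.5  66.6 -88.9] 0.052063765968876775 [-0.8 -0.5  0.5]
plate frame -0.10271045568872217 0.2613516398926866
bin 0.59 [261.5 276.1 321.7 323.3]
caps [(0.66, [235.0, 251.0, 244.0, 268.0]), (0.5, [332.0, 260.0, 342.0, 275.0]), (0.46, [341.0, 253.0, 355.0, 267.0]), (0.44, [252.0, 257.0, 262.0, 275.0])]
```

Emit:
play_rows(steps=[[[0.001, 0.0045, 0, 0, 0, 0, 0.052], [0, 0, 0.03, 0, 0, 0, 0.052], [0, 0, 0.03, 0, 0, 0, 0.052], [0, 0, 0.009, 0, 0, 0, 0.052], [0, 0, 0, 0, 0, 0, 0.015], [0, 0, 0, 0, 0, 0, 0.015], [0, 0, 0, 0, 0, 0, 0.015], [0, 0, 0, 0, 0, 0, 0.015], [0, 0, 0, 0, 0, 0, 0.015], [0, 0, 0, 0, 0, 0, 0.015]]])

```text
time_s: 34.15
tool_pos: [0.5253, -0.154, 0.0371]
tool_rot: [179.7, 0.2, 4.8]
force: [-1.1, 1.1, 6.2]
grip_width: 0.0253
grasp_force: 25.0
```

Emit:
play_rows(steps=[[[0, 0, -0.005, 0, 0, 0, 0.015], [0, 0, -0.005, 0, 0, 0, 0.015], [0, 0, -0.01, 0, 0, 0, 0.015], [0, 0, -0.03, 0, 0, 0, 0.015], [0, 0, -0.03, 0, 0, 0, 0.015], [0, 0, -0.02, 0, 0, 0, 0.015], [0, 0, 0, 0, 0, 0, 0.015]]])

```text
time_s: 34.85
tool_pos: [0.5269, -0.1544, 0.1396]
tool_rot: [179.5, -0.0, 4.7]
force: [-0.3, 0.2, -0.5]
grip_width: 0.025
grasp_force: 25.0
```

```bash
python3 st.py; python3 b.py
```

```text
[ 0.5269 -0.1544  0.1396] [179.5  -0.    4.7] [ 67.8  20.1 -63.9 102.2  19.6  69.7 -87. ] 0.025019807181296046 [-0.3  0.2 -0.5]
plate frame -0.09755645505001312 0.256056905585875
bin 0.98 [259.7 273.1 322.3 322.7]
caps [(0.5, [233.0, 251.0, 245.0, 266.0]), (0.45, [338.0, 253.0, 353.0, 270.0]), (0.42, [252.0, 259.0, 263.0, 273.0]), (0.38, [394.0, 258.0, 482.0, 362.0])]
```

Emit:
play_rows(steps=[[[-0.0184, -0.0375, 0, 0, 0, 0, 0.015], [-0.0184, -0.0375, 0, 0, 0, 0, 0.015], [-0.0184, -0.0375, 0, 0, 0, 0, 0.015], [-0.0184, -0.0375, 0, 0, 0, 0, 0.015], [-0.0184, -0.0375, 0, 0, 0, 0, 0.015], [0, 0, 0, 0, -0.1, 0, 0.015], [0, 0, 0, 0, -0.1, 0, 0.015], [0, 0, 0, 0, -0.1, 0, 0.015], [0, 0, 0, 0, -0.1, 0, 0.015], [0, 0, 0, 0, 0, 0, 0.015], [0, 0, 0, 0, 0, 0, 0.015]]])

```text
time_s: 36.15
tool_pos: [0.4094, 0.0298, 0.1346]
tool_rot: [-179.4, 19.5, 5.3]
force: [0.3, -0.7, 0.2]
grip_width: 0.0251
grasp_force: 25.0
```

```bash
python3 st.py
```

```text
[0.4094 0.0298 0.1346] [-179.4   19.5    5.3] [  52.7   23.4  -70.4  105.6   16.7   86.2 -108.7] 0.025136019912666976 [ 0.3 -0.7  0.2]
plate frame -0.2407421004110355 0.42111522874382556
```

Emit:
play_rows(steps=[[[-0.025, 0.003, 0, 0, 0, 0, 0.015], [-0.01, 0.003, 0.02, 0, 0, 0, 0.015], [0, 0, 0.025, 0, 0, 0, 0.015], [0.005, 0, 0.025, 0, 0, 0, 0.015], [0.01, 0, 0.02, 0, 0, 0, 0.015], [0, 0, 0, 0, 0, 0, 0.015], [0, 0, 0, 0, 0, 0, 0.015]]])

```text
time_s: 36.85
tool_pos: [0.3616, 0.0182, 0.0583]
tool_rot: [-179.7, 19.4, 5.0]
force: [0.0, 0.8, 0.4]
grip_width: 0.0254
grasp_force: 25.0
```

```bash
python3 st.py
```

```text
[0.3616 0.0182 0.0583] [-179.7   19.4    5. ] [  55.2   23.   -69.4  115.9   18.    76.4 -108.8] 0.02539667192211319 [0.  0.8 0.4]
plate frame -0.28632080857277675 0.4027506608624225
```

Emit:
play_rows(steps=[[[0.003, 0, 0.01, 0, 0, 0, 0.015], [0.003, 0, 0.009, 0, 0, 0, 0.015], [0, 0, 0, 0, 0, 0, 0.015], [0, 0, 0, 0, 0, 0, 0.044], [0, 0, 0, 0, 0, 0, 0.044], [0, 0, 0, 0, 0, 0, 0.044], [-0.01, 0, -0.028, 0, 0, 0, 0.044], [-0.01, 0, -0.028, 0, 0, 0, 0.044], [-0.01, 0, -0.028, 0, 0, 0, 0.044], [-0.01, 0, -0.02, 0, 0, 0, 0.044], [0, 0, 0, 0, 0, 0, 0.044]]])

```text
time_s: 37.95
tool_pos: [0.36, 0.0181, 0.151]
tool_rot: [-179.8, 19.2, 5.0]
force: [0.8, -0.3, -1.0]
grip_width: 0.0438
grasp_force: 0.0
```

Emit:
play_rows(steps=[[[0, 0, 0, 0, 0.1, 0, 0.052], [0, 0, 0, 0, 0.1, 0, 0.052], [0, 0, 0, 0, 0.1, 0, 0.052], [0, 0, 0, 0, 0.04, 0, 0.052], [0.03, 0.03, 0, 0, 0, 0, 0.052], [0.03, 0.03, 0, 0, 0, 0, 0.052], [0.03, 0.03, 0, 0, 0, 0, 0.052], [0.03, 0.03, 0, 0, 0, 0, 0.052], [0.03, 0.03, 0, 0, 0, 0, 0.052], [0, 0, 0, 0, 0, 0, 0.052], [0, 0, 0, 0, 0, 0, 0.052]]])

```text
time_s: 39.05
tool_pos: [0.5148, -0.1159, 0.1348]
tool_rot: [-178.9, 4.9, 5.0]
force: [-1.0, 1.5, 0.6]
grip_width: 0.0518
grasp_force: 0.0
```

```bash
python3 st.py; python3 b.py
```

```text
[ 0.5148 -0.1159  0.1348] [-178.9    4.9    5. ] [ 57.7  19.4 -56.4 101.1  16.2  73.7 -88.3] 0.051834566544621506 [-1.   1.5  0.6]
plate frame -0.11515663941311229 0.2923834321249581
bin 0.76 [261.  274.4 320.3 323.1]
caps [(0.53, [253.0, 257.0, 266.0, 271.0]), (0.51, [232.0, 251.0, 246.0, 267.0]), (0.46, [237.0, 268.0, 247.0, 282.0]), (0.42, [340.0, 250.0, 353.0, 270.0])]
```

Emit:
play_rows(steps=[[[0, 0, 0, -0.019, 0.085, 0, 0.052], [0.0255, 0.0188, 0, 0, 0, 0, 0.052], [0.0255, 0.0188, 0, 0, 0, 0, 0.052], [0, 0, 0.03, 0, 0, 0, 0.052], [0, 0, 0, 0, 0, 0, 0.052], [0, 0, 0, 0, 0, 0, 0.052]]])

```text
time_s: 39.85
tool_pos: [0.5686, -0.1487, 0.1075]
tool_rot: [179.8, -0.1, 5.0]
force: [0.2, 0.9, 0.4]
grip_width: 0.052
grasp_force: 0.0
```

```bash
python3 st.py
```

```text
[ 0.5686 -0.1487  0.1075] [179.8  -0.1   5. ] [ 56.   24.5 -54.1  98.9  21.5  67.5 -89. ] 0.052024396918956474 [0.2 0.9 0.4]
plate frame -0.05713136290170037 0.26778775341162264
```

Emit:
play_rows(steps=[[[0, 0, 0.03, 0, 0, 0, 0.052], [0, 0, 0.03, 0, 0, 0, 0.052], [0, 0, 0.0115, 0, 0, 0, 0.052], [0, 0, 0, 0, 0, 0, 0.015], [0, 0, 0, 0, 0, 0, 0.015], [0, 0, 0, 0, 0, 0, 0.015], [0, 0, 0, 0, 0, 0, 0.015], [0, 0, 0, 0, 0, 0, 0.015], [0, 0, 0, 0, 0, 0, 0.015]]])

```text
time_s: 40.75
tool_pos: [0.5706, -0.1492, 0.037]
tool_rot: [179.8, -0.2, 5.0]
force: [-2.0, 1.6, 6.3]
grip_width: 0.0251
grasp_force: 25.0
```

Emit:
play_rows(steps=[[[0, 0, -0.005, 0, 0, 0, 0.015], [0, 0, -0.005, 0, 0, 0, 0.015], [0, 0, -0.01, 0, 0, 0, 0.015], [0, 0, -0.03, 0, 0, 0, 0.015], [0, 0, -0.03, 0, 0, 0, 0.015], [0, 0, -0.02, 0, 0, 0, 0.015], [0, 0, 0, 0, 0, 0, 0.015]]])

```text
time_s: 41.45
tool_pos: [0.5715, -0.1504, 0.1396]
tool_rot: [179.6, -0.4, 4.9]
force: [0.7, 0.7, 0.3]
grip_width: 0.0251
grasp_force: 25.0
```

```bash
python3 st.py; python3 b.py
```

```text
[ 0.5715 -0.1504  0.1396] [179.6  -0.4   4.9] [ 57.   22.7 -55.2  96.9  20.   70.3 -87.9] 0.025084926435455034 [0.7 0.7 0.3]
plate frame -0.05404475971180862 0.2665812077380006
caps [(0.69, [233.0, 253.0, 248.0, 266.0]), (0.62, [254.0, 256.0, 263.0, 273.0]), (0.45, [239.0, 271.0, 246.0, 280.0])]
```

Emit:
play_rows(steps=[[[-0.0236, -0.0397, 0, 0, 0, 0, 0.015], [-0.0236, -0.0397, 0, 0, 0, 0, 0.015], [-0.0236, -0.0397, 0, 0, 0, 0, 0.015], [-0.0236, -0.0397, 0, 0, 0, 0, 0.015], [-0.0236, -0.0397, 0, 0, 0, 0, 0.015], [-0.0236, -0.0397, 0, 0, 0, 0, 0.015], [0, 0, 0, 0, -0.1, 0, 0.015], [0, 0, 0, 0, -0.1, 0, 0.015], [0, 0, 0, 0, -0.1, 0, 0.015], [0, 0, 0, 0, -0.06, 0, 0.015], [0, 0, 0, 0, 0, 0, 0.015], [0, 0, 0, 0, 0, 0, 0.015]]])

```text
time_s: 42.85
tool_pos: [0.4029, 0.0776, 0.1328]
tool_rot: [-179.9, 18.3, 5.2]
force: [0.1, -0.8, -0.7]
grip_width: 0.0253
grasp_force: 25.0
```

```bash
python3 st.py
```

```text
[0.4029 0.0776 0.1328] [-179.9   18.3    5.2] [  48.3   21.9  -70.7  106.7   14.7   84.1 -112.9] 0.025332707730443736 [ 0.1 -0.8 -0.7]
plate frame -0.2540896693370324 0.4674639501914605
```

Emit:
play_rows(steps=[[[-0.031, 0.002, 0, 0, 0, 0, 0.015], [-0.01, 0.001, 0.02, 0, 0, 0, 0.015], [0, 0, 0.025, 0, 0, 0, 0.015], [0.005, 0, 0.025, 0, 0, 0, 0.015], [0.01, 0, 0.02, 0, 0, 0, 0.015], [0, 0, 0, 0, 0, 0, 0.015], [0, 0, 0, 0, 0, 0, 0.015]]])

```text
time_s: 43.55
tool_pos: [0.3509, 0.0691, 0.0568]
tool_rot: [180.0, 18.2, 5.1]
force: [-0.5, 0.6, 0.1]
grip_width: 0.0257
grasp_force: 25.0
```

```bash
python3 st.py
```

```text
[0.3509 0.0691 0.0568] [180.   18.2   5.1] [  50.2   20.7  -70.   117.5   15.    74.  -113. ] 0.025696019582752885 [-0.5  0.6  0.1]
plate frame -0.30434344869489566 0.4515159809555695
```

Emit:
play_rows(steps=[[[0.003, 0, 0.01, 0, 0, 0, 0.015], [0.003, 0, 0.007, 0, 0, 0, 0.015], [0, 0, 0, 0, 0, 0, 0.015], [0, 0, 0, 0, 0, 0, 0.044], [0, 0, 0, 0, 0, 0, 0.044], [0, 0, 0, 0, 0, 0, 0.044], [-0.01, 0, -0.028, 0, 0, 0, 0.044], [-0.01, 0, -0.028, 0, 0, 0, 0.044], [-0.01, 0, -0.028, 0, 0, 0, 0.044], [-0.01, 0, -0.028, 0, 0, 0, 0.044], [0, 0, 0, 0, 0, 0, 0.044]]])

```text
time_s: 44.65
tool_pos: [0.351, 0.0694, 0.1598]
tool_rot: [179.8, 17.9, 5.0]
force: [-0.1, -0.6, -0.5]
grip_width: 0.0439
grasp_force: 0.0
```

Emit:
play_rows(steps=[[[0, 0, -0.04, 0, 0.08, 0, 0.044], [0, 0, -0.03, 0, 0.08, 0, 0.044], [0.03, 0, 0, 0, 0.08, 0, 0.044], [0.04, 0, 0, 0, 0.07, 0, 0.044], [0.04, 0, 0, 0, 0, 0, 0.044], [0.02, 0, 0, 0, 0, 0, 0.044], [0, 0, 0, 0, 0, 0, 0.044], [0, 0, 0, 0, 0, 0, 0.044]]])

```text
time_s: 45.45
tool_pos: [0.4673, 0.0773, 0.1955]
tool_rot: [-179.7, 3.7, 5.1]
force: [-0.2, 0.3, 1.1]
grip_width: 0.0441
grasp_force: 0.0
```

```bash
python3 st.py; python3 - <<'E'
from h import *
im,K,V=cam("scene"); cv2.imwrite("pics/s11.png",cv2.resize(im[200:380,205:505],None,fx=2.6,fy=2.6,interpolation=2))
E
```

```text
[0.4673 0.0773 0.1955] [-179.7    3.7    5.1] [  60.5    9.3  -77.1  104.7    8.2   77.  -103.7] 0.04407580130303566 [-0.2  0.3  1.1]
plate frame -0.19036970836185502 0.4766447143196249
```

View pics/s11.png

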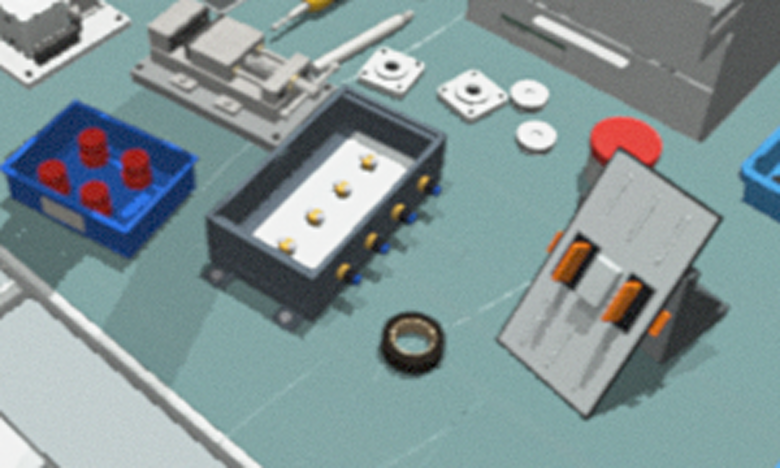

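All four caps are in the bin and the four stubs are bare. The tape is flat at (412,342), and the lid leans with tabs out, corners at (617,148), (720,217), (587,417) and (498,340). I'll check centring numerically.

```bash
python3 - <<'E'
from h import *
from scipy.spatial.transform import Rotation as R
im,K,V=cam("scene"); S=lambda u,v:np.array([205+(u+.5)/2.6-.5,200+(v+.5)/2.6-.5])
obs=np.array([S(617,148),S(720,217),S(587,417),S(498,340)])
M=np.array([[.206,.053],[.206,-.053],[0,-.053],[0,.053]])
def pts(q):
    Rm=R.from_euler("zy",0) if 0 else R.from_euler("ZY",[q[2],-q[3]])
    return [q[0],q[1],0]+Rm.apply(np.c_[M,np.full(4,.005)])
r=least_squares(lambda q:(proj(pts(q),K,V)-obs).ravel(),[.49,-.41,-.14,.9]);q=r.x
d=q[:2]-[.586,-.422];print("foot",q[:2],"yaw,tilt",np.degrees(q[2:]),"plate frame",d[0]*.9893-d[1]*.1461,d[0]*.1461+d[1]*.9893,r.fun.round(1))
im,K,V=cam("top"); cv2.imwrite("pics/t12.png",cv2.resize(im[180:270,400:490],None,fx=6,fy=6,interpolation=2))
P=lambda x,y,z:proj([[.586+x*.9893+y*.1461,-.422-x*.1461+y*.9893,z]],K,V)[0]
print("plate in crop",[((P(*a)-[400,180])*6).round().tolist() for a in((0,.06,.12),(0,-.06,.12),(.09,.06,0),(.09,-.06,0))])
E
```

```text
foot [ 0.49413428 -0.41113583] yaw,tilt [-8.25775773 56.03185847] plate frame -0.0924700097147633 -0.0026736622352721284 [-0.4 -1.5  0.5  0.6  0.4  1.1 -0.7 -0.6]
plate in crop [[181.0, 233.0], [438.0, 267.0], [149.0, 117.0], [382.0, 147.0]]
```

View pics/t12.png

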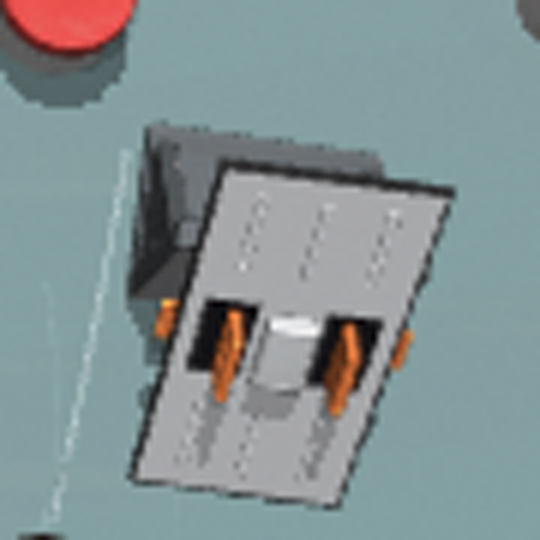

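The lid is aligned with the plate (yaw -8.3°, about 3 mm off centre, tilt about 51–56°) and stable. Handing in.

```bash
python3 -c "from cell import *;print(sign_off())"
```

```text
the job is handed in; nothing more can be done
None
```

The job is done and handed in: the tape lies flat on the bench, the lid leans centred (within about 3 mm) on the angle plate with its tabs facing out, and all four red caps are in the blue bin; the hand-in gave no verdict.

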